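Gauge the wheel flanges and sort them

TASK

Check the bores of the three grinder wheel flanges on the wooden rack with the plug gauge, one after another from the robot's left to its right: lower the gauge upright into each bore until its nose reaches the underside or until it stops, without forcing it. Put the gauge back upright in its block, set the flanges it went right through down flat, hub up, in the steel tray and any flange that stopped it flat, hub up, in the plywood reject box, none dropped and no other thing on the bench disturbed. When all that is done, count the batch: swing the counter's lever over to its stop and let it spring back.

Things in the scene. Friction and masses are not known exactly. Their poses are not given: they have to be found in the camera images.
- rack: fixed wooden rack, 110 x 290 mm, with the three flanges about 100 mm apart in a row along its y axis (+y is the robot's left). They lie across two battens along y, 20 mm wide, 46 mm clear between them, tops 28 mm above the table; between the battens it is free down to 8 mm above the table, so the gauge can come out below. Origin: centre of its underside, z up
- seat_left (a point): point on the rack where the left flange lies, 28 mm above the table (the flange is within about 8 mm of it)
- seat_mid (a point): the same for the middle flange
- seat_right (a point): the same for the right flange
- flange_a: wheel flange of dark steel lying flat, hub up, on the rack: a disc 76 mm across and 14 mm thick with a hub 44 mm across on top (upright sides 16 to 38 mm above the underside, for gripping), 38 mm high in all, about 0.45 kg. A bore runs down its axis, its mouth 29 mm across in the hub's top. The three look alike outside. Origin: centre of the underside, z up along the bore
- flange_b: second flange, outside and origin as flange_a. In a good flange the bore is 29 mm wide all the way; in a bad one it was left unfinished and narrows to 17 mm at a shoulder 14 mm below the mouth (24 mm above the underside), where the gauge stops. Which of the three are good must be found with the gauge
- flange_c: third flange, outside and origin as flange_a, bore good or bad as told under flange_b
- gauge: steel plug gauge 140 mm long, 0.3 kg, standing upright, nose down, in its block: plug 26 mm across and 50 mm long with a 4 mm lead at the nose down to 21 mm, short neck, then a round knurled handle 24 mm across from 62 to 140 mm above the nose. Origin: centre of the nose's end face; z along the axis towards the handle
- gauge_block: fixed dark wooden block 76 x 76 mm, 50 mm high, with one upright round hole 34 mm across and 42 mm deep in the middle of its top. Origin: centre of its underside
- block_hole (a point): centre of the floor of the block's hole, 8 mm above the table; the gauge's nose stands here
- tray: fixed shallow steel tray, 200 mm along its x and 130 mm along its y outside, rim 14 mm high, walls and floor 2 mm; room for two flanges side by side along x. Origin: centre of its underside, z up
- reject_box: fixed open plywood box, 165 x 165 mm outside, 50 mm high, walls and floor 8 mm. Origin: centre of its underside, z up
- counter: fixed grey stroke counter, case 84 x 56 mm, top 62 mm above the table, on a foot plate 100 x 70 mm. Its lever is on its +y side and swings from -x to +x of this frame. Origin: centre of its underside, z up
- lever_pivot (a point): point on the lever's axis, 45 mm above the table and 42 mm to the counter's +y; the axis runs along the counter's y
- lever (a joint): angle of the counter's lever, 0 at rest, 0.9 rad at its stop; at 0 it leans 0.45 rad from upright towards the counter's -x, at the stop 0.45 rad towards +x. A spring brings it back to 0: about 0.9 N at the roller at rest, 2.6 N at the stop. The lever is a bar 9 mm wide (in its plane of swing) and 7 mm thick
- lever_roller (a point): centre of the rubber roller at the lever's end, 85 mm from the pivot; roller 16 mm across and 26 mm long along the counter's y
- oil_bottle: bystander: amber oil bottle, 50 mm across, 125 mm high, standing between the gauge block and the counter; origin under its centre
- grease_tin: bystander: tin, 64 mm across, 70 mm high; origin under its centre
- stone: bystander: sharpening stone 200 x 65 x 27 mm lying flat; origin under its centre
- knife: bystander: knife about 300 mm long lying beyond the oil bottle, 18 mm high
- spray_can: bystander: yellow spray can, 52 mm across, 125 mm high, standing near the rack's left end; origin under its centre
- tube: bystander: cardboard tube with a steel lid, 57 mm across, 120 mm high, standing near the rack's right end; origin under its centre
- wrench: bystander: wrench 200 mm long lying flat
- wire_brush: bystander: brush 200 mm long lying flat
There are look-alikes about, which are no part of the job. Leave any yellow look-alike of the gauge alone. What is shaped like the counter but pink is not meant.

How it is judged:
By the outcome, as a careful person would: the job done as asked, in the order asked, and still so for the second after the job is handed in, with the robot touching nothing.
It also fails if it takes over 72 s, if anything falls off the work surface, if the arm or the gripper's body presses on something with over 40 N, if the wrist force passes 120 N, or if a joint passes its speed limit or range.

ROBOT

A 7-joint arm with a two-finger parallel gripper is mounted at the origin on the work surface. World frame = base frame: x ahead of the robot, y to its left, z up, the work surface at z = 0. Lengths are in m, angles in rad, forces in N, time in s.
With the tool pointing down it reaches from about 0.4 to 0.85 m from the base axis. Payload 10.4 kg.
Tool frame: the origin (TCP) lies on the centre line of the jaws, within the pads' length; the fingertips stand 8 mm ahead of it and the grasp point (between the pads) lies 11 mm behind it; z points along the fingers, y is the direction in which the jaws open and shut (so a half turn about z gives the same grasp; the last joint's range is limited). The gripper opens to 85 mm and grips with 20 to 120 N. Pads are 22 mm wide; open, the fingers measure 114 mm over their backs; the gripper's body (76 mm by 85 mm) begins 54 mm behind the grasp point. The pads swing forward as they close: fully open they stand 13 mm farther back than shut.
Start: joints at [1.317, 0.332, -0.065, 1.46, 0.022, 1.35, -0.088], TCP at [0.143, -0.608, 0.239] pointing down, gripper open.
Joint ranges: [-2.6, 2.6], [-0.5, 2.12], [-1.47, 1.34], [0.16, 2.42], [-1.27, 4.41], [0.06, 2.06], [-2.6, 2.6]. Speed limits (rad/s): [2.22, 2.22, 2.79, 2.79, 3.14, 3.14, 3.14].

INTERFACE

Orientations are given as a unit quaternion [x, y, z, w].
In Python, from workcell import manip gives the robot as it stands.
- The arm moves only by the tool arm_command, never from a script. Its argument "targets" is text: rows parted by semicolons, each of 6 numbers parted by spaces: the shift along the tool's x, y, z in mm, then the turn, a rotation vector about the tool's x, y, z in rad. A call has 1 to 5 rows; each row shifts and turns the commanded pose from where the row before left it, along the tool's axes as they then stand; what a row does not reach is not made up. A row lasts 1/8 s, in which the tool goes at most 62.5 mm and 10.7 degrees, less where a joint would pass 70% of its speed; a pose out of reach is approached as far as the arm can. A call is refused whole if a number of a shift passes 62.5 or a number of a turn 0.188, either way. A call with a gripper value outside its range is refused whole. "grip" is the finger opening in mm, from 0 to 85.4, set as the call begins (left out, the last holds). The fingers move at their own pace and stop on an object; "squeeze" is the grip in N (left out, the last holds). Time passes only in rows, so rows that do not move let the fingers close. It gives the time, the measured TCP pose, the force and the opening at its end, in the units of the state.
- manip.get_obs(): the state, without advancing time (a new reading comes with each control period).
- manip.camera(name): name is "side" or "top" or "wrist"; returns a dict with "frame" (384x512x3 uint8, red, green, blue), "vertical_fov" (degrees; the focal length in pixels is half the picture's height over the tangent of half this angle, whatever the lens; pixels are square), "cx", "cy" (the principal point, pixels), "rvec" (rotation vector, rad) and "tvec" (3), from world to camera coordinates, as OpenCV has them. Camera axes: x right, y down, z forward; pixel columns grow to the right and rows downward; lengths in m; the calibration is good to about 2 mm. A picture is of the moment at which its call begins. There is no depth.
- manip.hand_in(): hands the job in, once; it reports no verdict.
Trained networks look in a picture, given as the dict that the camera call returned (one of the last four; its "shot" number tells which), for a name from the list of things; names that differ only in an ending like _2 or _b are one class to them, and where a whole thing is asked for, a point or a joint stands for the part that bears it (a point fixed in the world has none). Each returns a list of dicts, best first, with "p" (0 to 1); they miss things now and then, are a little off and sometimes report something else, mostly with a low value. They report only what shows in the picture. A call takes as long as a camera call. They do not tell look-alikes from the thing itself.
- manip.search_frame(picture, name): "xyz" ([x, y, z] in m, in the coordinates of the camera as it stood for that picture, good to about 4 mm: the middle of the surface that is visible of it).
The state is a dict: "clock": time; "joint_pos": joint angles; "joint_velocities": joint speeds; "tau": joint torques, N m; "position": TCP position; "ee_rot": TCP orientation; "ft_force": force on the tool from outside, world axes, zero at the start; "torque": the same for the moment, N m; "grip_width": opening from 0.0 (shut) to 1.0 (fully open).
Only numpy, scipy, OpenCV 4.12 (cv2) and the standard library are available. Lean on these libraries where they do the work, as an engineer would, in place of code of your own. Each camera call takes 0.05 s, during which the arm holds its last target.

## Working session

There is one attempt and no reset: what is moved stays moved. The work goes in short steps, Python scripts to look and compute and a tool call to move; the robot and the scene stay as the last step left them, time stands still between calls to the robot, and variables do not carry over. Pictures are saved under pics/ and viewed, and the job is handed in when it is done.

Besides the shell and the picture viewer there is one more tool, called after "Emit:" as name(argument=value, ...) on one line, values as JSON. arm_command: Moves the arm, as the interface text tells. Its arguments: {"type":"object","properties":{"targets":{"type":"string"},"grip":{"type":"number"},"squeeze":{"type":"number"}},"required":["targets"]}

```bash
ls; mkdir -p pics; cat > h.py <<'E'
import numpy as np, cv2
from scipy.spatial.transform import Rotation as R
from workcell import manip
def cam(n,fn=None):
    c=manip.camera(n)
    if fn: cv2.imwrite('pics/'+fn+'.png',c['frame'][:,:,::-1])
    return c
def K(c):
    h=c['frame'].shape[0]; f=h/2/np.tan(np.radians(c['vertical_fov'])/2)
    return np.array([[f,0,c['cx']],[0,f,c['cy']],[0,0,1]])
def RT(c): return R.from_rotvec(np.array(c['rvec']).ravel()).as_matrix(), np.array(c['tvec']).ravel()
def w(c,xyz):
    r,t=RT(c); return r.T@(np.array(xyz)-t)
def px2w(c,u,v,z):
    r,t=RT(c); d=r.T@np.linalg.inv(K(c))@np.array([u,v,1.]); o=-r.T@t
    return o+d*(z-o[2])/d[2]
def proj(c,p):
    r,t=RT(c); q=K(c)@(r@np.array(p)+t); return q[:2]/q[2]
def find(c,n,m=4):
    for d in manip.search_frame(c,n)[:m]:
        p=w(c,d['xyz']); print(n,round(d['p'],2),np.round(p,3),np.round(proj(c,p)))
E
python3 - <<'E'
from h import *
o=manip.get_obs()
print(o)
for n in ('top','side','wrist'):
    c=cam(n,n+'0'); print(n,{k:v for k,v in c.items() if k!='frame'})
    r,t=RT(c); print(-r.T@t)
E
```

```text
pics
{'clock': 0.0, 'joint_pos': array([ 1.31738754,  0.33286518, -0.06471049,  1.46096413,  0.02158194,
        1.34991855, -0.08850117]), 'joint_velocities': array([3.23536171e-04, 2.70513025e-04, 2.21267582e-04, 7.71303984e-04,
       5.95621405e-04, 3.20609644e-04, 1.36349985e-06]), 'tau': array([-2.85446913e-04, -6.25446153e+01,  4.87365935e-02, -3.91603124e+01,
        1.61840947e-02,  9.99039214e-03,  1.98789098e-05]), 'position': array([ 0.14289667, -0.60805331,  0.23850924]), 'ee_rot': array([ 9.93346524e-01,  1.15161406e-01, -1.08236227e-04, -7.22158881e-04]), 'ft_force': array([ 0.10169217,  0.08126232, -0.49378795]), 'torque': array([ 0.01206197,  0.03138817, -0.03083559]), 'grip_width': 1.0002293497958594}
top {'vertical_fov': 56.022842194490586, 'cx': 255.52527507951118, 'cy': 192.03357207102508, 'rvec': array([ 2.12506132, -2.12887569,  0.18118677]), 'tvec': array([-0.02794368,  0.50133707,  1.04858012]), 'shot': 1}
[ 0.31035859 -0.03487355  1.11986667]
side {'vertical_fov': 54.792518123505715, 'cx': 247.27921621963034, 'cy': 193.34324865127402, 'rvec': array([ 2.24234054, -0.14682776,  0.05830637]), 'tvec': array([-0.45503425,  0.10454343,  1.25320014]), 'shot': 2}
[ 0.34380549 -0.963513    0.8613574 ]
wrist {'vertical_fov': 58.5522789129858, 'cx': 249.01269387095562, 'cy': 187.05701679417174, 'rvec': array([-2.2862642 ,  1.81164997,  0.25045455]), 'tvec': array([-0.62606414, -0.03506414,  0.37888355]), 'shot': 3}
[ 0.20996458 -0.59409639  0.37376851]
```

View pics/top0.png

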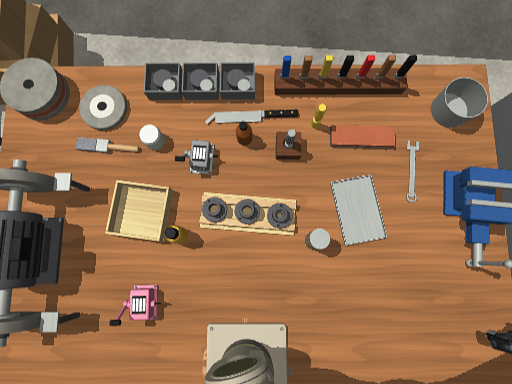

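View pics/side0.png

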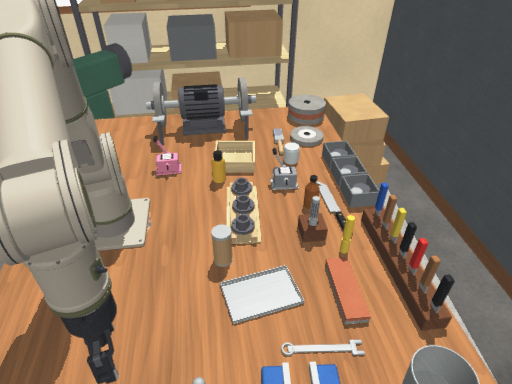

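```bash
python3 - <<'E'
from h import *
for n in ('top','side'):
    c=cam(n); print(n)
    for k in ['rack','flange_a','gauge','gauge_block','tray','reject_box','counter','lever_roller','lever_pivot','oil_bottle','grease_tin','spray_can','tube','block_hole','seat_left','seat_mid','seat_right']: 
        try: find(c,k)
        except Exception as e: print(k,e)
E
```

```text
top
rack 0.55 [ 0.431 -0.009  0.007] [249. 217.]
flange_a 0.78 [ 0.44  -0.003  0.042] [247. 212.]
flange_a 0.64 [0.451 0.095 0.047] [214. 208.]
flange_a 0.6 [ 0.426 -0.097  0.04 ] [278. 217.]
gauge 0.71 [ 0.725 -0.213  0.096] [317. 115.]
gauge 0.45 [ 0.65  -0.133  0.123] [291. 137.]
gauge_block 0.77 [ 0.64  -0.122  0.049] [286. 147.]
tray 0.65 [ 0.428 -0.004  0.003] [248. 218.]
tray 0.64 [ 0.451 -0.346  0.003] [358. 210.]
reject_box 0.67 [0.451 0.332 0.007] [140. 210.]
counter 0.95 [0.172 0.297 0.057] [141. 306.]
counter 0.62 [0.605 0.139 0.06 ] [200. 158.]
counter 0.5 [ 0.429 -0.002  0.008] [247. 217.]
lever_roller 0.64 [0.588 0.186 0.126] [180. 157.]
lever_roller 0.53 [0.143 0.34  0.105] [119. 319.]
lever_roller 0.48 [ 0.639 -0.123  0.055] [286. 147.]
lever_pivot 0.83 [0.179 0.297 0.059] [141. 303.]
oil_bottle 0.71 [0.676 0.011 0.08 ] [242. 133.]
grease_tin 0.8 [0.667 0.287 0.071] [152. 137.]
grease_tin 0.33 [ 0.453 -0.345  0.007] [357. 209.]
spray_can 0.58 [ 0.634 -0.122  0.048] [286. 149.]
tube 0.75 [ 0.356 -0.201  0.12 ] [318. 239.]
block_hole 0.57 [ 0.638 -0.126  0.052] [287. 1
[... 1348 characters left out ...]
0.006  0.075] [311. 191.]
oil_bottle 0.69 [0.371 0.191 0.068] [217. 167.]
oil_bottle 0.28 [ 0.651 -0.137  0.108] [315. 209.]
grease_tin 0.87 [0.676 0.278 0.052] [292. 152.]
spray_can 0.56 [0.369 0.191 0.07 ] [217. 167.]
spray_can 0.29 [ 0.643 -0.158  0.046] [312. 229.]
tube 0.62 [ 0.361 -0.226  0.086] [223. 245.]
tube 0.31 [0.608 0.118 0.049] [283. 178.]
tube 0.2 [ 0.678 -0.005  0.077] [311. 190.]
block_hole 0.68 [ 0.639 -0.156  0.046] [310. 229.]
seat_left 0.69 [ 0.438 -0.048  0.008] [243. 220.]
seat_mid 0.72 [ 0.437 -0.047  0.01 ] [243. 220.]
seat_right 0.68 [ 0.438 -0.047  0.006] [243. 220.]
seat_right 0.42 [0.607 0.116 0.046] [283. 178.]
seat_right 0.33 [ 0.431 -0.113  0.041] [243. 226.]
```

```bash
cat >> h.py <<'E'
def st():
    o=manip.get_obs(); r=R.from_quat(o['ee_rot']); m=r.as_matrix()
    print('t%.2f'%o['clock'],'pos',np.round(np.array(o['position'])*1000,1),'yaw(toolx) %.2f'%np.degrees(np.arctan2(m[1,0],m[0,0])),'z',np.round(m[:,2],3),'F',np.round(o['ft_force'],1),'g',round(o['grip_width']*85.4,1))
    return o,r
def go(p,yaw=None):
    """shift in tool axes, and turn about tool z to reach yaw(deg), also tilt fix"""
    o,r=st()
    d=r.as_matrix().T@(np.array(p)-o['position'])*1000
    print('tool shift mm',np.round(d,1))
    if yaw is not None:
        a=np.radians(yaw); tgt=R.from_matrix(np.array([[np.cos(a),np.sin(a),0],[np.sin(a),-np.cos(a),0],[0,0,-1]]))
        rv=(r.inv()*tgt).as_rotvec(); print('turn',np.round(rv,3), 'shift in target frame',np.round(tgt.as_matrix().T@(np.array(p)-o['position'])*1000,1))
E
python3 - <<'E'
from h import *
o,r=st()
c=cam('wrist'); rr,t=RT(c)
print('cam axes in tool\n',np.round(r.as_matrix().T@rr.T,3)); print(r.as_matrix().T@(-rr.T@t-o['position']))
print(proj(c,o['position']))
go([0.645-.03,-.127,.26],0)
E
```

```text
t1.95 pos [ 143.  -608.4  239.3] yaw(toolx) 13.22 z [ 0. -0. -1.] F [ 0.2  0.2 -0.1] g 85.7
cam axes in tool
 [[-0.    -0.963 -0.27 ]
 [ 1.    -0.     0.   ]
 [-0.    -0.27   0.963]]
[ 0.0684918   0.00152748 -0.13518017]
[245.39145213 254.78728094]
t2.00 pos [ 143.  -608.4  239.3] yaw(toolx) 13.22 z [ 0. -0. -1.] F [ 0.4 -1.2  0.7] g 85.5
tool shift mm [ 569.6 -360.7  -20.7]
turn [ 0.    -0.     0.231] shift in target frame [ 472.  -481.4  -20.7]
```

View pics/wrist0.png

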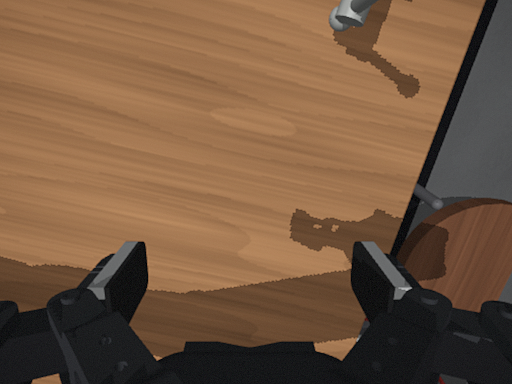

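Emit:
arm_command(targets="0 0 -10 0 0 0.116; 0 0 -10 0 0 0.115; 40 -41 0 0 0 0; 42 -43 0 0 0 0; 42 -43 0 0 0 0")

```text
clock: 2.62
position: [0.2682, -0.48, 0.2595]
ee_rot: [1.0, -0.0, 0.0, 0.0]
ft_force: [1.3, -0.8, 1.0]
grip_width: 0.999
```

Emit:
arm_command(targets="43 -44 0 0 0 0; 43 -44 0 0 0 0; 43 -44 0 0 0 0; 43 -44 0 0 0 0; 43 -44 0 0 0 0")

```text
clock: 3.25
position: [0.4832, -0.26, 0.2597]
ee_rot: [1.0, -0.0, 0.0, 0.0]
ft_force: [0.5, -0.5, 0.2]
grip_width: 1.0
```

```bash
python3 - <<'E'
from h import *
go([0.645-.04,-.127,.26],0)
E
```

```text
t3.25 pos [ 483.2 -260.   259.7] yaw(toolx) -0.03 z [ 0.001 -0.001 -1.   ] F [ 0.5 -0.5  0.2] g 85.4
tool shift mm [ 121.7 -133.1   -0.3]
turn [ 0.001 -0.001 -0.001] shift in target frame [ 121.8 -133.    -0.3]
```

Emit:
arm_command(targets="38 -43 0 0 0 0; 38 -45 0 0 0 0; 36 -43 0 0 0 0; 0 -2 0 0 0 0")

```text
clock: 3.75
position: [0.596, -0.1232, 0.2589]
ee_rot: [1.0, 0.004, 0.0, -0.001]
ft_force: [-0.6, -1.7, 0.1]
grip_width: 1.002
```

```bash
python3 - <<'E'
from h import *
st()
c=cam('wrist','w1')
find(c,'gauge');find(c,'gauge_block');find(c,'block_hole')
E
```

```text
t3.75 pos [ 596.  -123.2  258.9] yaw(toolx) 0.41 z [ 0.     0.003 -1.   ] F [-0.6 -1.7  0.1] g 85.6
gauge 0.9 [ 0.656 -0.131  0.144] [259. 103.]
gauge 0.67 [ 0.724 -0.215  0.086] [360.  17.]
gauge_block 0.77 [ 0.65  -0.134  0.052] [260. 107.]
gauge_block 0.58 [ 0.444 -0.104  0.04 ] [231. 287.]
block_hole 0.89 [ 0.658 -0.13   0.051] [255.  98.]
```

View pics/w1.png

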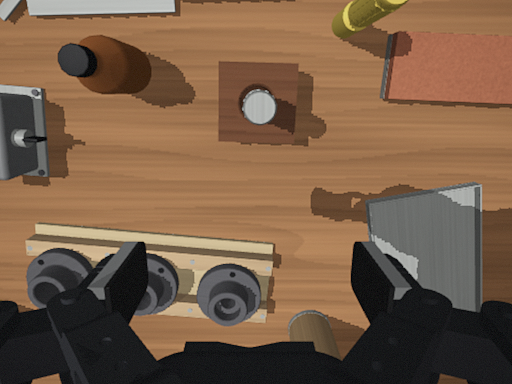

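```bash
python3 - <<'E'
from h import *
c=cam('wrist')
for a in ((259,106.5),(259,107.5)): print(px2w(c,*a,.148))
for a in ((220,62),(299,64),(297,145),(219,141)): print(px2w(c,*a,.05))
p=px2w(c,259,107,.148)
go([p[0],p[1],.097],0)
im=c['frame'][60:150,210:310]
cv2.imwrite('pics/w1z.png',cv2.resize(im[:,:,::-1],None,fx=6,fy=6,interpolation=cv2.INTER_NEAREST))
E
```

```text
[ 0.65187418 -0.13884453  0.148     ]
[ 0.65119042 -0.13884829  0.148     ]
[ 0.68883867 -0.10458216  0.05      ]
[ 0.68687962 -0.17951193  0.05      ]
[ 0.60968243 -0.18035458  0.05      ]
[ 0.61393037 -0.10168074  0.05      ]
t4.00 pos [ 593.5 -130.3  259.4] yaw(toolx) -0.15 z [-0.    -0.001 -1.   ] F [ 0.7 -0.2  0.4] g 85.0
tool shift mm [ 58.1   8.3 162.4]
turn [ 0.001  0.    -0.003] shift in target frame [ 58.    8.6 162.4]
```

View pics/w1z.png

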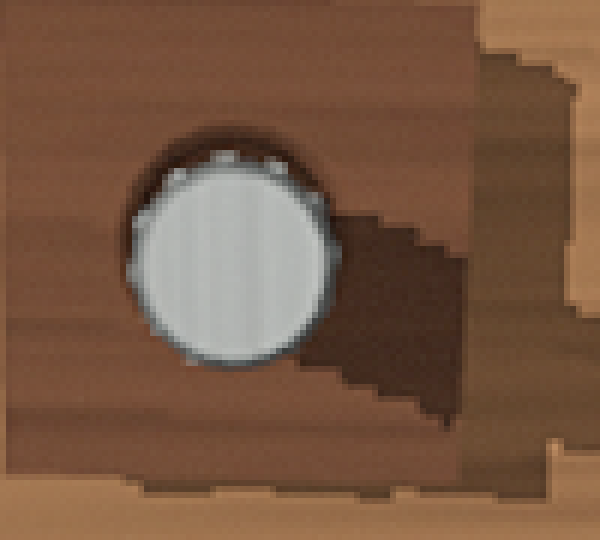

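```bash
python3 - <<'E'
from h import *
c=cam('wrist','w2')
p=px2w(c,248.8,104.2,.148); print(p)
go([p[0],p[1],.097],0)
E
python3 -c "
import cv2;i=cv2.imread('pics/w2.png');cv2.imwrite('pics/w2z.png',cv2.resize(i[40:160,180:320],None,fx=5,fy=5))"
```

```text
[ 0.65341653 -0.13193477  0.148     ]
t4.05 pos [ 593.5 -130.2  259.5] yaw(toolx) -0.15 z [ 0.    -0.001 -1.   ] F [0.3 0.3 0.7] g 85.4
tool shift mm [ 59.9   1.5 162.5]
turn [ 0.001 -0.    -0.003] shift in target frame [ 59.9   1.8 162.5]
```

View pics/w2z.png

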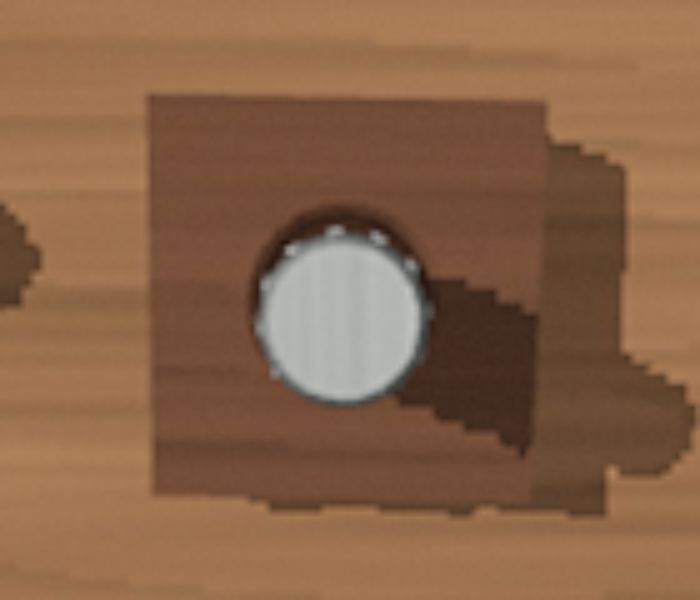

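Emit:
arm_command(targets="30 1 0 0 0 0; 30 1 0 0 0 0; 0 0 52 0 0 0; 0 0 55 0 0 0; 0 0 55 0 0 0", squeeze=40)

```text
clock: 4.68
position: [0.6537, -0.132, 0.096]
ee_rot: [1.0, -0.001, 0.0, 0.0]
ft_force: [0.6, -0.0, -0.9]
grip_width: 1.003
```

```bash
python3 - <<'E'
from h import *
go([.6534,-.1319,.097],0)
cam('wrist','w3');cam('side','s1')
E
```

```text
t4.67 pos [ 653.7 -132.    96. ] yaw(toolx) -0.12 z [ 0.001 -0.001 -1.   ] F [ 0.6 -0.  -0.9] g 85.7
tool shift mm [-0.3 -0.1 -1. ]
turn [ 0.001 -0.001 -0.002] shift in target frame [-0.3 -0.1 -1. ]
```

View pics/w3.png

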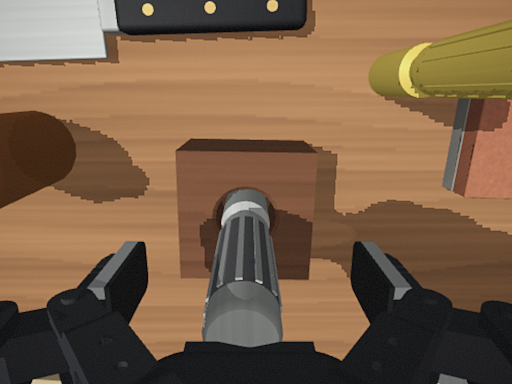

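View pics/s1.png

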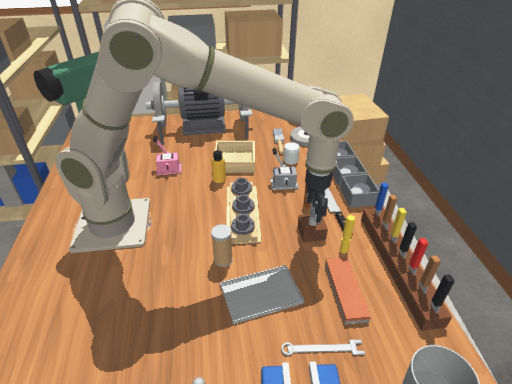

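Emit:
arm_command(targets="0 0 0 0 0 0; 0 0 0 0 0 0; 0 0 0 0 0 0; 0 0 0 0 0 0", grip=15, squeeze=50)

```text
clock: 5.28
position: [0.655, -0.1304, 0.0992]
ee_rot: [1.0, -0.0, 0.001, 0.0]
ft_force: [-0.1, 0.0, 6.6]
grip_width: 0.271
```

```bash
python3 - <<'E'
from h import *
st()
E
```

```text
t5.28 pos [ 655.  -130.4   99.2] yaw(toolx) -0.01 z [ 0.003 -0.    -1.   ] F [-0.1  0.   6.6] g 23.1
```

Emit:
arm_command(targets="0 0 -20 0 0 0; 0 0 -40 0 0 0; 0 0 -45 0 0 0; 0 0 0 0 0 0")

```text
clock: 5.78
position: [0.656, -0.1305, 0.2079]
ee_rot: [1.0, -0.0, 0.004, 0.001]
ft_force: [-0.4, 0.2, -3.8]
grip_width: 0.266
```

```bash
python3 - <<'E'
from h import *
st()
cam('wrist','w4');cam('side','s2')
E
python3 -c "
import cv2;i=cv2.imread('pics/s2.png');cv2.imwrite('pics/s2z.png',cv2.resize(i[130:260,250:390],None,fx=4,fy=4))"
```

```text
t5.78 pos [ 656.  -130.5  207.9] yaw(toolx) -0.01 z [ 0.008 -0.001 -1.   ] F [-0.4  0.2 -3.8] g 22.7
```

View pics/w4.png

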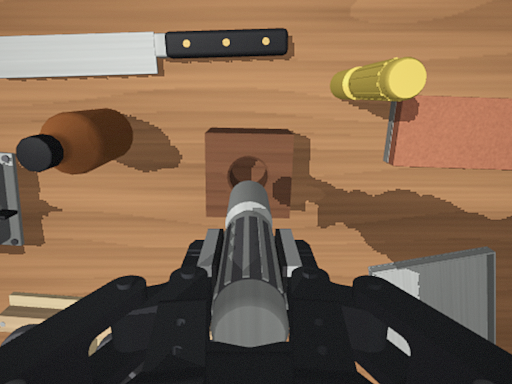

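View pics/s2z.png

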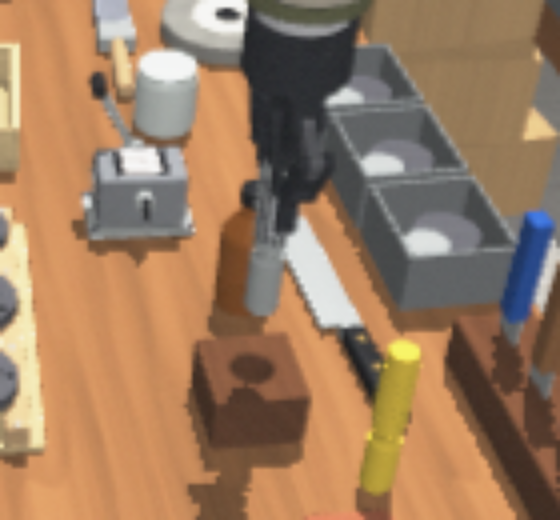

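```bash
cat >> h.py <<'E'
def circ(c,ctr,ax,r,n=24):
    ax=np.array(ax)/np.linalg.norm(ax); a=np.cross(ax,[0,1,0]); a/=np.linalg.norm(a); b=np.cross(ax,a)
    return np.array([proj(c,ctr+r*(np.cos(t)*a+np.sin(t)*b)) for t in np.linspace(0,2*np.pi,n,endpoint=False)])
def overlay_gauge(c,fn,d=(0,0,91),tilt=(0,0),crop=None,s=3):
    o=manip.get_obs(); m=R.from_quat(o['ee_rot']).as_matrix(); p=np.array(o['position'])
    u=np.array([tilt[0],tilt[1],-1.]); u/=np.linalg.norm(u)   # nose->handle in tool axes
    nose=p+m@np.array(d)/1000.
    im=c['frame'][:,:,::-1].copy(); im=cv2.resize(im,None,fx=s,fy=s)
    for h,r,col in ((0,10.5,(0,0,255)),(4,13,(0,255,0)),(50,13,(255,0,0)),(62,12,(255,255,0)),(140,12,(0,255,255))):
        q=circ(c,nose+m@(u*h/1000.),m@u,r/1000.,60)
        for a in q: cv2.circle(im,tuple(int(round(x*s+s/2)) for x in a),1,col,-1)
    if crop: x0,y0,x1,y1=crop; im=im[y0*s:y1*s,x0*s:x1*s]
    cv2.imwrite('pics/'+fn+'.png',im)
E
python3 - <<'E'
from h import *
c=cam('wrist','w5')
overlay_gauge(c,'w5o',crop=(150,110,350,350))
# block hole by corners in w4
go([.39,.10,.215],0)
E
```

```text
t5.92 pos [ 653.5 -130.6  201.7] yaw(toolx) -0.01 z [-0.001 -0.    -1.   ] F [ 0.2 -0.1 -3.4] g 22.7
tool shift mm [-263.5 -230.6  -13. ]
turn [ 0.     0.001 -0.   ] shift in target frame [-263.5 -230.6  -13.3]
```

View pics/w5o.png

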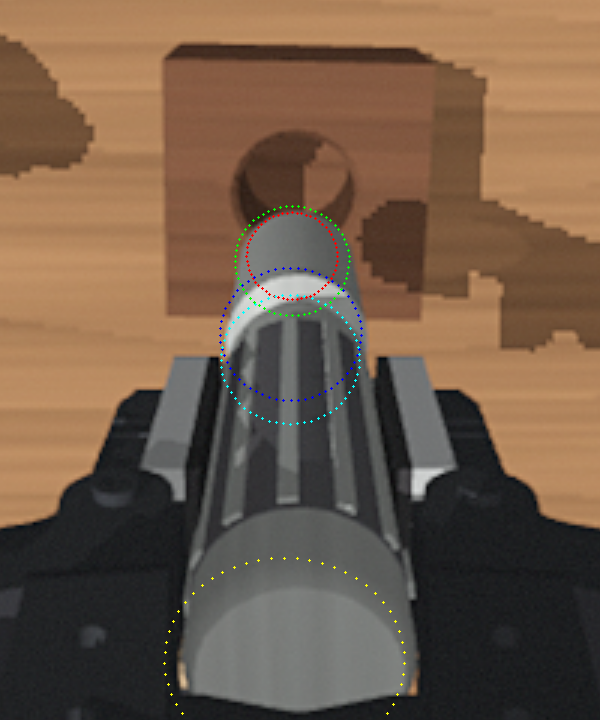

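Emit:
arm_command(targets="-30 -27 -8 0 0 0; -44 -39 -6 0 0 0; -44 -39 0 0 0 0; -44 -39 0 0 0 0; -44 -39 0 0 0 0")

```text
clock: 6.55
position: [0.4458, 0.0535, 0.2151]
ee_rot: [1.0, -0.0, -0.001, 0.0]
ft_force: [0.3, 0.8, -2.9]
grip_width: 0.266
```

Emit:
arm_command(targets="-36 -31 0 0 0 0; -20 -17 0 0 0 0; 0 0 0 0 0 0; 0 0 0 0 0 0")

```text
clock: 7.05
position: [0.3921, 0.0999, 0.2158]
ee_rot: [1.0, -0.0, -0.0, 0.0]
ft_force: [-0.7, 0.6, -4.2]
grip_width: 0.27
```

```bash
python3 - <<'E'
from h import *
st()
c=cam('wrist','w6')
overlay_gauge(c,'w6o',crop=(120,80,380,280))
find(c,'flange_a')
st()
E
```

```text
t7.05 pos [392.1  99.9 215.8] yaw(toolx) -0.04 z [-0.001 -0.    -1.   ] F [-0.7  0.6 -4.2] g 23.0
flange_a 0.77 [0.454 0.097 0.039] [250.  99.]
flange_a 0.73 [ 0.433 -0.096  0.04 ] [465. 123.]
flange_a 0.66 [0.447 0.002 0.045] [360. 107.]
t7.15 pos [392.4  99.9 215.9] yaw(toolx) -0.07 z [-0.001  0.    -1.   ] F [-0.3  0.1 -3.2] g 22.8
```

View pics/w6o.png

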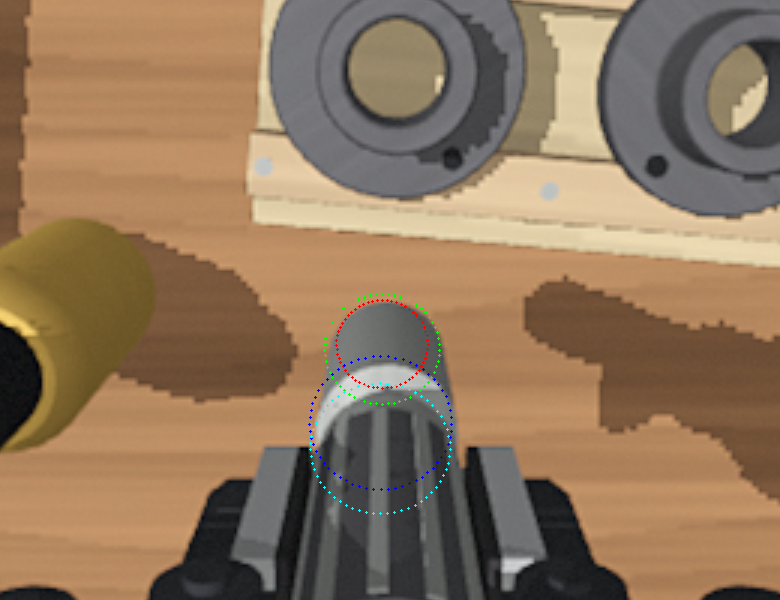

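```bash
cat >> h.py <<'E'
def ovf(c,p,fn,crop,s=4,z=.066):
    im=cv2.resize(c['frame'][:,:,::-1],None,fx=s,fy=s)
    for r,col in ((14.5,(0,0,255)),(22,(0,255,0))):
        for a in circ(c,np.array([p[0],p[1],z]),[0,0,1],r/1000.,80): cv2.circle(im,tuple(int(round(x*s+s/2)) for x in a),1,col,-1)
    x0,y0,x1,y1=crop; cv2.imwrite('pics/'+fn+'.png',im[y0*s:y1*s,x0*s:x1*s])
E
python3 - <<'E'
from h import *
c=cam('wrist')
p=px2w(c,252,103.5,.066); print(p)
ovf(c,p,'w7o',(190,60,320,150),6)
go([p[0],p[1]+.0015,.18],0)
E
```

```text
[0.45127794 0.09578785 0.066     ]
t7.20 pos [392.4  99.9 215.9] yaw(toolx) -0.07 z [-0.001  0.    -1.   ] F [ 0.4  0.1 -3.7] g 23.0
tool shift mm [58.9  2.6 35.9]
turn [-0.     0.001 -0.001] shift in target frame [58.9  2.7 35.9]
```

View pics/w7o.png

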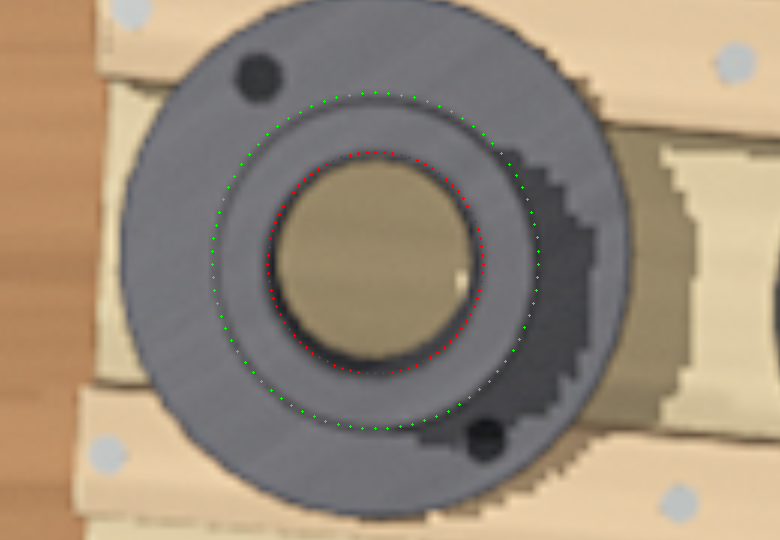

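Emit:
arm_command(targets="25 1 0 0 0 0; 34 1.7 0 0 0 0; 0 0 25 0 0 0; 0 0 22 0 0 0; 0 0 0 0 0 0")

```text
clock: 7.82
position: [0.4503, 0.0972, 0.1677]
ee_rot: [1.0, -0.0, -0.002, -0.0]
ft_force: [0.7, -0.9, -3.2]
grip_width: 0.269
```

```bash
python3 - <<'E'
from h import *
go([.4513,.0973,.155],0)
c=cam('wrist','w8')
overlay_gauge(c,'w8o',crop=(150,110,350,310),s=4)
E
```

```text
t7.83 pos [450.3  97.2 167.7] yaw(toolx) -0.05 z [-0.004  0.    -1.   ] F [ 0.7 -0.9 -3.2] g 23.0
tool shift mm [ 1.  -0.1 12.7]
turn [-0.     0.004 -0.001] shift in target frame [ 1.  -0.1 12.7]
```

View pics/w8.png

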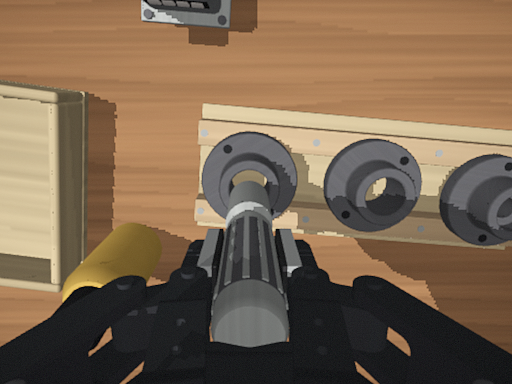

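Emit:
arm_command(targets="0 0 4 0 0 0; 0 0 4 0 0 0; 0 0 4 0 0 0; 0 0 2 0 0 0")

```text
clock: 8.38
position: [0.4511, 0.0978, 0.1551]
ee_rot: [1.0, -0.0, -0.0, 0.0]
ft_force: [0.7, -0.2, -2.2]
grip_width: 0.266
```

```bash
python3 - <<'E'
from h import *
go([.4513,.0973,.155],0)
c=cam('wrist','w9')
E
python3 -c "
import cv2;i=cv2.imread('pics/w9.png');cv2.imwrite('pics/w9z.png',cv2.resize(i[110:260,170:330],None,fx=4,fy=4))"
```

```text
t8.38 pos [451.1  97.8 155.1] yaw(toolx) -0.01 z [-0. -0. -1.] F [ 0.7 -0.2 -2.2] g 22.7
tool shift mm [0.2 0.5 0.1]
turn [ 0.  0. -0.] shift in target frame [0.2 0.5 0.1]
```

View pics/w9z.png

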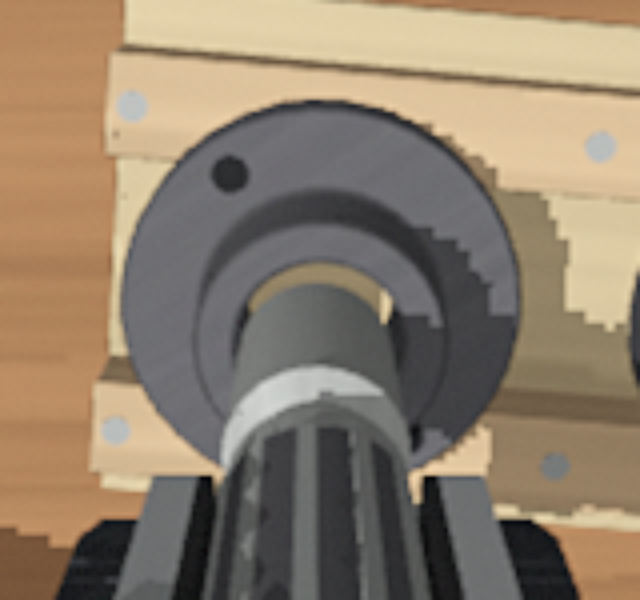

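Emit:
arm_command(targets="0 0 4 0 0 0; 0 0 5 0 0 0; 0 0 5 0 0 0; 0 0 4 0 0 0")

```text
clock: 8.93
position: [0.451, 0.0978, 0.1369]
ee_rot: [1.0, -0.0, -0.0, 0.0]
ft_force: [0.3, -0.6, -3.7]
grip_width: 0.268
```

Emit:
arm_command(targets="0 0 5 0 0 0; 0 0 6 0 0 0; 0 0 6 0 0 0; 0 0 6 0 0 0; 0 0 1 0 0 0")

```text
clock: 9.55
position: [0.4509, 0.0977, 0.1128]
ee_rot: [1.0, -0.0, -0.0, 0.0]
ft_force: [-0.3, 0.1, -2.7]
grip_width: 0.268
```

```bash
python3 - <<'E'
from h import *
st()
c=cam('wrist','w10')
cam('side','s3')
E
python3 -c "
import cv2;i=cv2.imread('pics/w10.png')[80:340,130:380];j=cv2.imread('pics/s3.png')[120:260,190:330];cv2.imwrite('pics/m10.png',cv2.hconcat([cv2.resize(i,(400,400)),cv2.resize(j,(400,400))]))"
```

```text
t9.55 pos [450.9  97.7 112.8] yaw(toolx) -0.01 z [-0.001 -0.    -1.   ] F [-0.3  0.1 -2.7] g 22.9
```

View pics/m10.png

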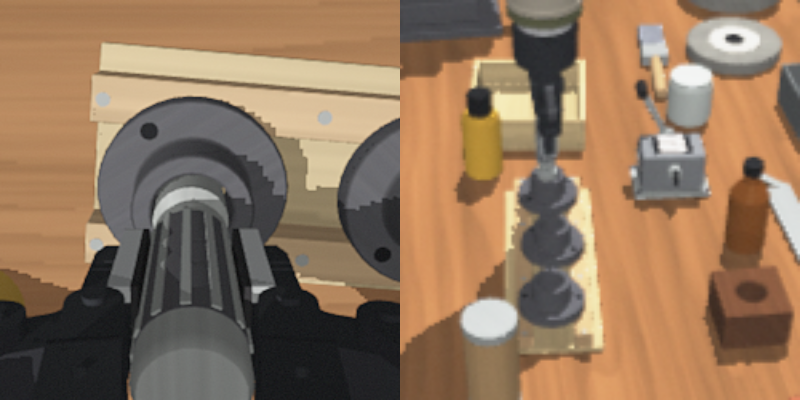

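Emit:
arm_command(targets="0 0 -20 0 0 0; 0 0 -40 0 0 0; -10 10 -40 0 0 0; -30 45 -3 0 0 0; -20 40 0 0 0 0")

```text
clock: 10.28
position: [0.3904, 0.0017, 0.2171]
ee_rot: [1.0, 0.0, 0.001, 0.0]
ft_force: [1.1, -1.2, -3.2]
grip_width: 0.269
```

Emit:
arm_command(targets="0 4 0 0 0 0; 0 0 0 0 0 0; 0 0 0 0 0 0")

```text
clock: 10.65
position: [0.3915, -0.0001, 0.2164]
ee_rot: [1.0, 0.001, 0.0, -0.0]
ft_force: [-0.2, 1.3, -3.2]
grip_width: 0.267
```

```bash
python3 - <<'E'
from h import *
o,_=st()
c=cam('wrist','w11')
p0=px2w(c,*proj(c,[.441,-.003,.066]),.066)
ovf(c,p0,'w11o',(190,60,320,150),6)
overlay_gauge(c,'w11g',crop=(170,150,330,280),s=4)
st()
E
```

```text
t10.65 pos [ 3.915e+02 -1.000e-01  2.164e+02] yaw(toolx) 0.09 z [ 0.  0. -1.] F [-0.2  1.3 -3.2] g 22.8
t10.70 pos [ 3.914e+02 -2.000e-01  2.163e+02] yaw(toolx) 0.09 z [-0.  0. -1.] F [ 0.1 -0.8 -2.8] g 23.2
```

View pics/w11o.png

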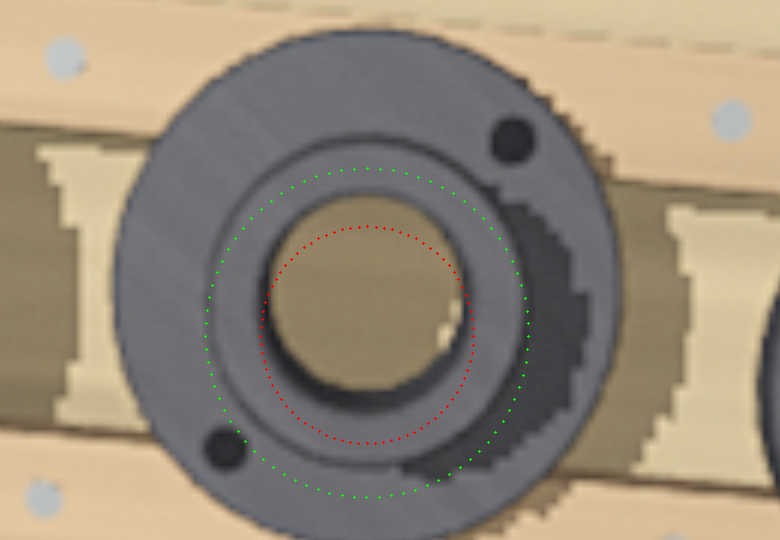

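View pics/w11g.png

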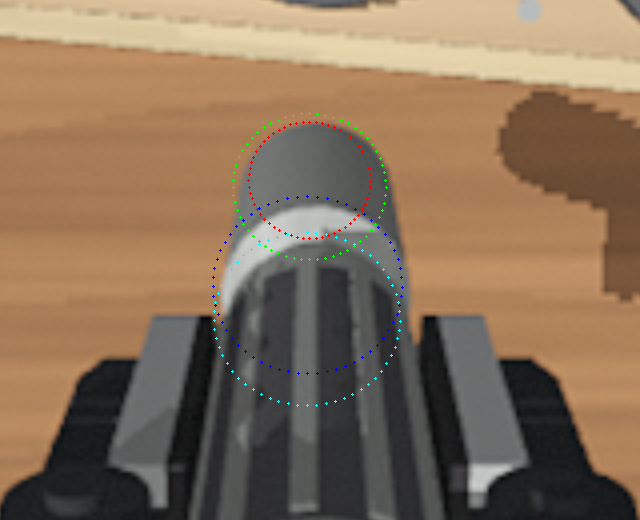

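```bash
python3 - <<'E'
from h import *
go([.4456,-.0012,.165],0)
c=cam('wrist'); ovf(c,[.4456,-.0027],'w12o',(190,60,320,150),6)
E
```

```text
t10.70 pos [ 3.914e+02 -2.000e-01  2.163e+02] yaw(toolx) 0.09 z [-0.  0. -1.] F [ 0.1 -0.8 -2.8] g 23.2
tool shift mm [54.2  1.1 51.3]
turn [-0.     0.     0.002] shift in target frame [54.2  1.  51.3]
```

View pics/w12o.png

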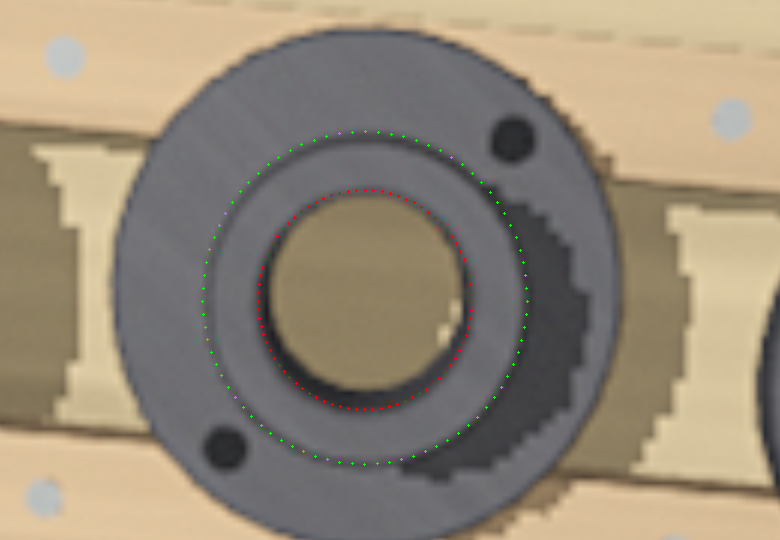

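Good fit. Go over the middle bore and lower.

Emit:
arm_command(targets="27 0.5 20 0 0 0; 27 0.5 20 0 0 0; 0 0 9 0 0 0.002; 0 0 0 0 0 0; 0 0 0 0 0 0")

```text
clock: 11.38
position: [0.445, -0.0021, 0.1679]
ee_rot: [1.0, -0.001, 0.0, 0.0]
ft_force: [0.2, -0.1, -3.5]
grip_width: 0.269
```

```bash
python3 - <<'E'
from h import *
go([.4456,-.0012,.155],0)
E
```

```text
t11.38 pos [445.   -2.1 167.9] yaw(toolx) -0.11 z [ 0.001 -0.    -1.   ] F [ 0.2 -0.1 -3.5] g 23.0
tool shift mm [ 0.6 -0.9 12.9]
turn [ 0.    -0.001 -0.002] shift in target frame [ 0.6 -0.9 12.9]
```

Emit:
arm_command(targets="0.5 -0.8 4 0 0 0; 0 0 4 0 0 0; 0 0 4 0 0 0; 0 0 4 0 0 0; 0 0 4 0 0 0")

```text
clock: 12.0
position: [0.4456, -0.0014, 0.147]
ee_rot: [1.0, -0.001, -0.0, 0.0]
ft_force: [-0.2, 0.2, -3.2]
grip_width: 0.271
```

Emit:
arm_command(targets="0 0 3 0 0 0; 0 0 3 0 0 0; 0 0 3 0 0 0; 0 0 2 0 0 0")

```text
clock: 12.5
position: [0.4456, -0.0014, 0.1361]
ee_rot: [1.0, -0.001, -0.0, 0.0]
ft_force: [0.4, -0.3, -4.1]
grip_width: 0.266
```

Emit:
arm_command(targets="0 0 5 0 0 0; 0 0 6 0 0 0; 0 0 6 0 0 0; 0 0 6 0 0 0; 0 0 0 0 0 0")

```text
clock: 13.12
position: [0.4453, -0.0014, 0.1128]
ee_rot: [1.0, -0.001, -0.0, -0.0]
ft_force: [-0.2, 0.6, -3.2]
grip_width: 0.27
```

```bash
python3 - <<'E'
from h import *
st()
c=cam('wrist','w13')
E
```

```text
t13.12 pos [445.3  -1.4 112.8] yaw(toolx) -0.12 z [-0.001  0.    -1.   ] F [-0.2  0.6 -3.2] g 23.0
```

View pics/w13.png

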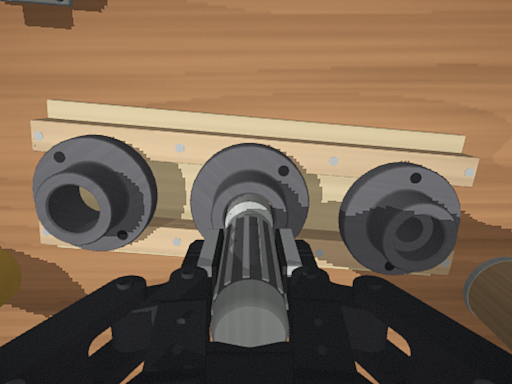

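Emit:
arm_command(targets="0 0 -20 0 0 0; 0 0 -40 0 0 0; -10 10 -40 0 0 0; -30 45 -3 0 0 0; -25 40 0 0 0 0")

```text
clock: 13.8
position: [0.3798, -0.0975, 0.2172]
ee_rot: [1.0, -0.001, 0.001, 0.0]
ft_force: [0.7, -0.8, -3.6]
grip_width: 0.265
```

Emit:
arm_command(targets="0 4 0 0 0 0; 0 0 0 0 0 0; 0 0 0 0 0 0")

```text
clock: 14.18
position: [0.3809, -0.0993, 0.2164]
ee_rot: [1.0, -0.0, 0.0, -0.0]
ft_force: [1.2, -0.8, -4.5]
grip_width: 0.27
```

```bash
python3 - <<'E'
from h import *
c=cam('wrist','w14')
ovf(c,[.432,-.101],'w14o',(190,60,320,150),6)
st()
E
```

```text
t14.22 pos [380.9 -99.3 216.3] yaw(toolx) -0.01 z [ 0.  0. -1.] F [ 0.2  0.6 -2.8] g 22.7
```

View pics/w14o.png

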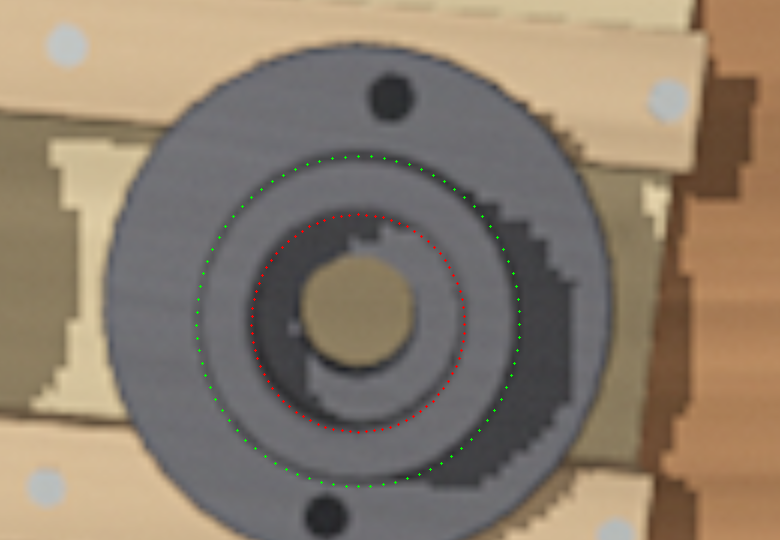

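Emit:
arm_command(targets="26 0 20 0 0 0; 26 -0.6 20 0 0 0; 0 0 8 0 0 0; 0 0 0 0 0 0; 0 0 0 0 0 0")

```text
clock: 14.85
position: [0.4323, -0.0997, 0.1689]
ee_rot: [1.0, -0.001, 0.0, 0.0]
ft_force: [0.8, 0.1, -3.6]
grip_width: 0.269
```

```bash
python3 - <<'E'
from h import *
go([.4326,-.0995,.155],0)
E
```

```text
t14.85 pos [432.3 -99.7 168.9] yaw(toolx) -0.11 z [ 0.001 -0.001 -1.   ] F [ 0.8  0.1 -3.6] g 23.0
tool shift mm [ 0.3 -0.2 13.9]
turn [ 0.001 -0.001 -0.002] shift in target frame [ 0.3 -0.2 13.9]
```

Emit:
arm_command(targets="0.3 -0.2 5 0 0 0; 0 0 5 0 0 0; 0 0 4 0 0 0; 0 0 4 0 0 0; 0 0 1 0 0 0")

```text
clock: 15.48
position: [0.4326, -0.0995, 0.149]
ee_rot: [1.0, -0.001, -0.0, -0.0]
ft_force: [-0.0, 0.1, -3.3]
grip_width: 0.268
```

Emit:
arm_command(targets="0 0 2 0 0 0; 0 0 1 0 0 0; 0 0 1 0 0 0")

```text
clock: 15.85
position: [0.4328, -0.0996, 0.1453]
ee_rot: [1.0, -0.001, 0.0, 0.0]
ft_force: [0.3, -0.3, -3.4]
grip_width: 0.265
```

Emit:
arm_command(targets="0 0 1 0 0 0; 0 0 1 0 0 0")

```text
clock: 16.1
position: [0.4327, -0.0996, 0.1433]
ee_rot: [1.0, -0.001, 0.0, 0.0]
ft_force: [0.4, 0.3, -3.6]
grip_width: 0.271
```

Emit:
arm_command(targets="0 0 1 0 0 0; 0 0 1 0 0 0")

```text
clock: 16.35
position: [0.4337, -0.0996, 0.1429]
ee_rot: [1.0, -0.001, 0.001, 0.0]
ft_force: [-4.2, 1.8, 18.3]
grip_width: 0.271
```

Emit:
arm_command(targets="0 0 -15 0 0 0; 0 0 -40 0 0 0; 25 5 -18 0 0 0; 45 9 0 0 0 0; 45 9 0 0 0 0")

```text
clock: 16.98
position: [0.549, -0.1235, 0.2153]
ee_rot: [1.0, -0.001, 0.001, 0.0]
ft_force: [0.8, 0.4, -2.4]
grip_width: 0.267
```

Emit:
arm_command(targets="30 6 0 0 0 0; 17 2 0 0 0 0; 0 0 0 0 0 0; 0 0 0 0 0 0")

```text
clock: 17.48
position: [0.594, -0.1309, 0.2144]
ee_rot: [1.0, -0.001, -0.0, -0.0]
ft_force: [-0.5, -0.3, -3.6]
grip_width: 0.266
```

```bash
python3 - <<'E'
from h import *
o,r=st()
c=cam('wrist','w15')
s=5;im=cv2.resize(c['frame'][:,:,::-1],None,fx=s,fy=s)
def dot(q,col):
    for a in q: cv2.circle(im,tuple(int(round(x*s+s/2)) for x in a),1,col,-1)
ctr=np.array([.6535,-.132,.05])
dot(circ(c,ctr,[0,0,1],.017,80),(0,0,255))
cv2.imwrite('pics/w15o.png',im[60*s:175*s,180*s:320*s])
overlay_gauge(c,'w15g',crop=(170,150,330,280),s=4)
E
```

```text
t17.48 pos [ 594.  -130.9  214.4] yaw(toolx) -0.13 z [-0.001  0.    -1.   ] F [-0.5 -0.3 -3.6] g 22.7
```

View pics/w15o.png

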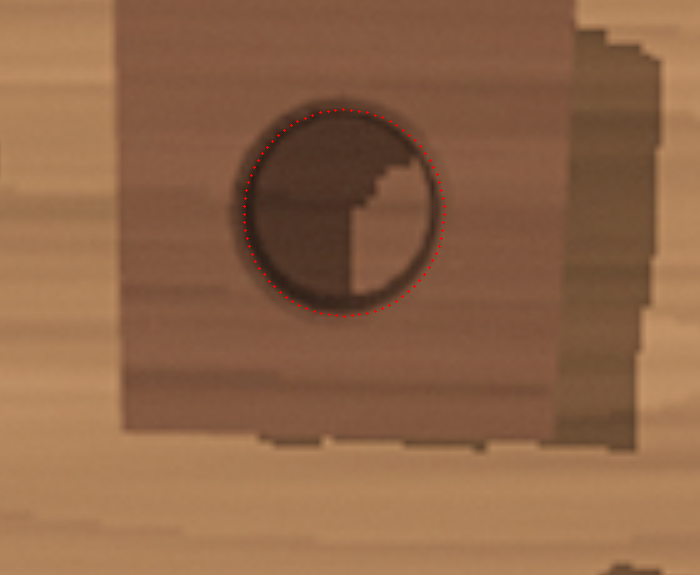

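View pics/w15g.png

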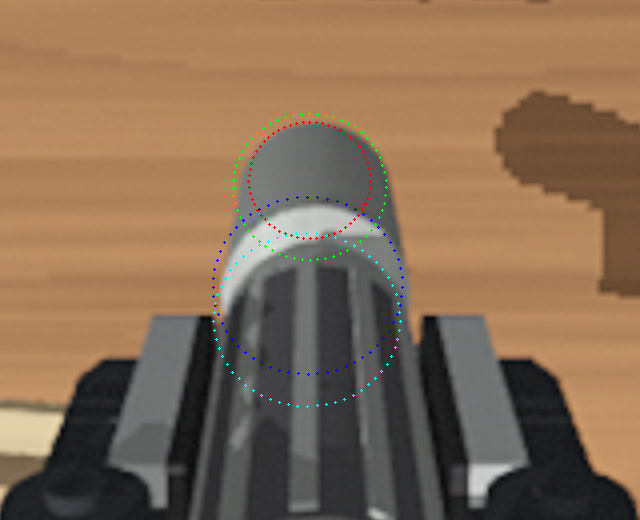

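Emit:
arm_command(targets="30 -0.4 0 0 0 0; 30 -0.8 20 0 0 0; 0 0 20 0 0 0; 0 0 10 0 0 0.002; 0 0 0 0 0 0")

```text
clock: 18.15
position: [0.6536, -0.1302, 0.164]
ee_rot: [1.0, -0.002, -0.001, 0.0]
ft_force: [-0.7, -0.2, -3.1]
grip_width: 0.269
```

```bash
python3 - <<'E'
from h import *
go([.6543,-.1297,.101],0)
E
```

```text
t18.15 pos [ 653.6 -130.2  164. ] yaw(toolx) -0.26 z [-0.001 -0.    -1.   ] F [-0.7 -0.2 -3.1] g 22.9
tool shift mm [ 0.8 -0.5 63. ]
turn [ 0.     0.001 -0.005] shift in target frame [ 0.7 -0.5 63. ]
```

Emit:
arm_command(targets="0.4 -0.3 10 0 0 -0.003; 0 0 6 0 0 0; 0 0 10 0 0 0; 0 0 13 0 0 0; 0 0 12 0 0 0")

```text
clock: 18.77
position: [0.6548, -0.1296, 0.1121]
ee_rot: [1.0, -0.001, -0.0, -0.0]
ft_force: [0.2, -0.5, -4.0]
grip_width: 0.267
```

Emit:
arm_command(targets="0 0 8 0 0 0; 0 0 2 0 0 0; 0 0 1 0 0 0")

```text
clock: 19.15
position: [0.6552, -0.1296, 0.1025]
ee_rot: [1.0, -0.001, 0.0, 0.0]
ft_force: [-0.1, -0.1, -3.5]
grip_width: 0.27
```

Emit:
arm_command(targets="0 0 1.5 0 0 0; 0 0 1 0 0 0; 0 0 0.7 0 0 0")

```text
clock: 19.52
position: [0.6551, -0.1296, 0.0992]
ee_rot: [1.0, -0.001, 0.0, 0.0]
ft_force: [-0.9, 0.2, 2.4]
grip_width: 0.267
```

Nose on the floor. Release and rise.

Emit:
arm_command(targets="0 0 0 0 0 0; 0 0 0 0 0 0; 0 0 0 0 0 0; 0 0 0 0 0 0", grip=85)

```text
clock: 20.02
position: [0.6551, -0.1296, 0.0993]
ee_rot: [1.0, -0.001, 0.0, 0.0]
ft_force: [0.5, 0.4, 0.1]
grip_width: 0.993
```

Emit:
arm_command(targets="0 0 -20 0 0 0; 0 0 -50 0 0 0; 0 0 -50 0 0 0")

```text
clock: 20.4
position: [0.655, -0.1295, 0.2221]
ee_rot: [1.0, -0.001, 0.0, 0.0]
ft_force: [0.8, 0.3, 0.3]
grip_width: 0.994
```

```bash
python3 - <<'E'
from h import *
st()
c=cam('wrist','w16'); cam('side','s4')
go([.392,.0973,.235],7)
E
python3 -c "
import cv2;i=cv2.imread('pics/w16.png');j=cv2.imread('pics/s4.png')[130:260,240:400];cv2.imwrite('pics/m16.png',cv2.hconcat([cv2.resize(i,(400,300)),cv2.resize(j,(400,300))]))"
```

```text
t20.40 pos [ 655.  -129.5  222.1] yaw(toolx) -0.06 z [ 0.001 -0.    -1.   ] F [0.8 0.3 0.3] g 84.8
t20.50 pos [ 657.8 -129.5  227.6] yaw(toolx) -0.07 z [ 0.011 -0.002 -1.   ] F [ 0.9  0.1 -0. ] g 85.1
tool shift mm [-266.  -226.4  -10.7]
turn [ 0.002 -0.011 -0.123] shift in target frame [-236.2 -257.5   -7.4]
```

View pics/m16.png

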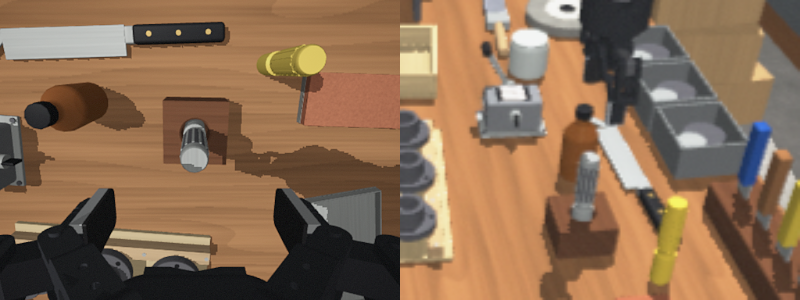

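```bash
python3 - <<'E'
from h import *
c=cam('top','t1')
im=cv2.imread('pics/top0.png')
s=6
a=cv2.resize(im[165:255,320:400],None,fx=s,fy=s); cv2.imwrite('pics/tz.png',a)
b=cv2.resize(im[170:250,98:190],None,fx=s,fy=s); cv2.imwrite('pics/bz.png',b)
go([.4511,.0977,.18],0)
E
```

```text
t20.55 pos [ 656.7 -129.5  224.2] yaw(toolx) -0.07 z [ 0.007 -0.001 -1.   ] F [ 0.1 -0.2 -1.4] g 84.9
tool shift mm [-206.2 -227.    42.4]
turn [ 0.001 -0.007 -0.001] shift in target frame [-205.6 -227.2   44.2]
```

View pics/tz.png

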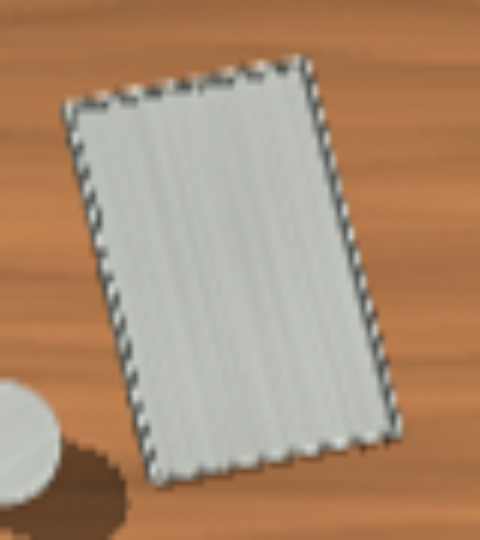

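View pics/bz.png

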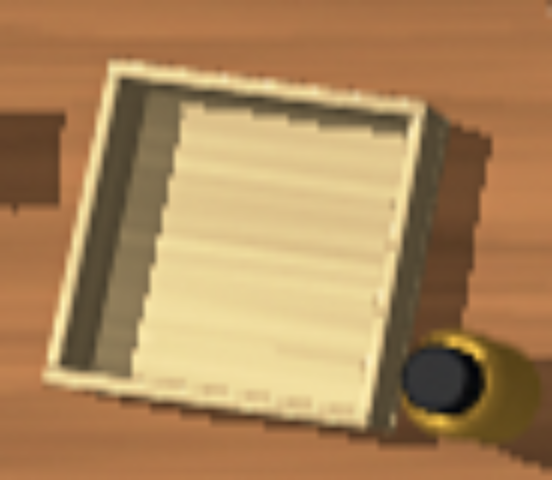

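```bash
python3 - <<'E'
from h import *
c=dict(frame=np.zeros((384,512,3)),vertical_fov=56.022842194490586,cx=255.52527507951118,cy=192.03357207102508,rvec=np.array([ 2.12506132, -2.12887569,  0.18118677]),tvec=np.array([-0.02794368,  0.50133707,  1.04858012]))
def do(cs,o,z):
    P=np.array([px2w(c,o[0]+x/6-.4,o[1]+y/6-.4,z) for x,y in cs]); print(np.round(P*1000,1)); print('ctr',P.mean(0)); 
    for i in range(4): d=P[(i+1)%4]-P[i]; print(np.round(np.linalg.norm(d)*1000,1),np.degrees(np.arctan2(d[1],d[0])))
do([(65,102),(305,57),(402,435),(155,485)],(320,165),.014)
do([(112,60),(430,105),(370,430),(45,382)],(98,170),.05)
for u,v in ((247,212),(214,208),(278,217)): pass
E
```

```text
[[ 539.2 -262.7   14. ]
 [ 562.9 -388.8   14. ]
 [ 366.6 -426.7   14. ]
 [ 341.8 -300.7   14. ]]
ctr [ 0.45261613 -0.34474641  0.014     ]
128.3 -79.36437515851995
199.8 -169.0727318018774
128.4 101.16578413080984
201.0 10.885723058575557
[[539.5 393.9  50. ]
 [516.  231.8  50. ]
 [353.7 254.7  50. ]
 [377.4 416.2  50. ]]
ctr [0.44665018 0.32415484 0.05      ]
163.8 -98.2743375586
163.9 171.96847069196966
163.3 81.6499796535784
163.7 -7.84852625566181
```

Emit:
arm_command(targets="-25 -28 0 0 0 0; -43 -47 0 0 0 0; -43 -47 0 0 0 0; -43 -47 5 0 0 0; -38 -42 15 0 0 0", grip=68)

```text
clock: 21.18
position: [0.4644, 0.0804, 0.1995]
ee_rot: [1.0, -0.0, 0.001, 0.0]
ft_force: [1.0, 0.5, 0.2]
grip_width: 0.797
```

Emit:
arm_command(targets="-13 -14 20 0 0 0; 0 0 0 0 0 0; 0 0 0 0 0 0")

```text
clock: 21.55
position: [0.4537, 0.0921, 0.1798]
ee_rot: [1.0, -0.001, 0.0, 0.0]
ft_force: [-0.7, 0.2, -0.5]
grip_width: 0.795
```

```bash
python3 - <<'E'
from h import *
go([.4511,.0977,.055],0)
c=cam('wrist','w17')
E
```

```text
t21.55 pos [453.7  92.1 179.8] yaw(toolx) -0.13 z [ 0.001 -0.    -1.   ] F [-0.7  0.2 -0.5] g 67.9
tool shift mm [ -2.7  -5.6 124.8]
turn [ 0.    -0.001 -0.002] shift in target frame [ -2.6  -5.6 124.8]
```

View pics/w17.png

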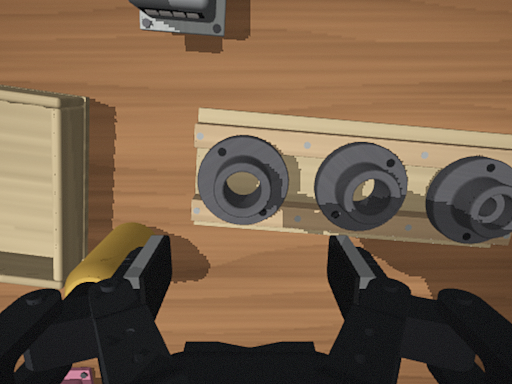

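Emit:
arm_command(targets="-2.6 -5.6 20 0 0 0; 0 0 40 0 0 0; 0 0 30 0 0 0; 0 0 20 0 0 0; 0 0 10 0 0 0")

```text
clock: 22.22
position: [0.4507, 0.0978, 0.0585]
ee_rot: [1.0, -0.001, -0.0, -0.0]
ft_force: [0.1, -0.2, 0.0]
grip_width: 0.797
```

Emit:
arm_command(targets="0 0 5 0 0 0; 0 0 0 0 0 0")

```text
clock: 22.48
position: [0.4507, 0.0984, 0.0546]
ee_rot: [1.0, -0.001, 0.0, -0.0]
ft_force: [0.6, 0.7, -0.1]
grip_width: 0.795
```

```bash
python3 - <<'E'
from h import *
go([.4511,.0977,.055],0)
c=cam('wrist','w18')
E
```

```text
t22.48 pos [450.7  98.4  54.6] yaw(toolx) -0.09 z [ 0.001  0.    -1.   ] F [ 0.6  0.7 -0.1] g 67.9
tool shift mm [ 0.4  0.7 -0.4]
turn [-0.    -0.001 -0.002] shift in target frame [ 0.4  0.7 -0.4]
```

View pics/w18.png

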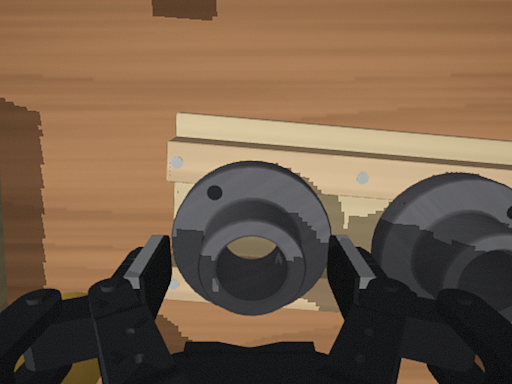

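Emit:
arm_command(targets="0 0.5 0 0 0 0; 0 0 0 0 0 0; 0 0 0 0 0 0; 0 0 0 0 0 0", grip=35, squeeze=70)

```text
clock: 23.02
position: [0.4508, 0.0978, 0.0552]
ee_rot: [1.0, -0.001, 0.001, 0.0]
ft_force: [-4.2, -1.2, 9.9]
grip_width: 0.494
```

Emit:
arm_command(targets="0 0 -10 0 0 0; 0 0 -30 0 0 0; 0 0 -40 0 0 0; 0 0 -35 0 0 0")

```text
clock: 23.52
position: [0.4499, 0.0981, 0.1708]
ee_rot: [1.0, -0.0, 0.0, -0.0]
ft_force: [0.6, -0.6, -4.4]
grip_width: 0.49
```

```bash
python3 - <<'E'
from h import *
c=cam('wrist','w19')
go([.5006,-.3354,.17],0)
E
```

```text
t23.57 pos [452.   98.8 175.1] yaw(toolx) -0.03 z [ 0.006  0.001 -1.   ] F [3.9 1.1 0.6] g 42.1
tool shift mm [ 48.8 434.2   5.1]
turn [-0.001 -0.006 -0.   ] shift in target frame [ 48.6 434.2   5.1]
```

View pics/w19.png

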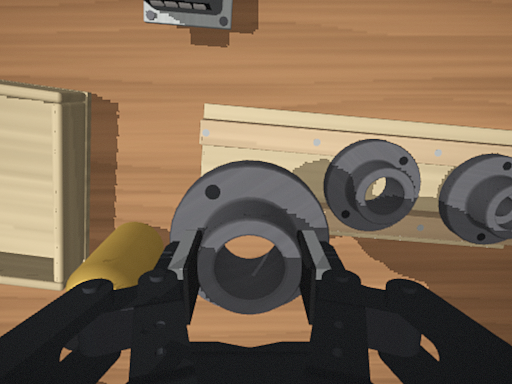

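Emit:
arm_command(targets="10 25 0 0 0 0; 12 45 0 0 0 0; 10 55 0 0 0 0; 6 58 0 0 0 0; 5 58 0 0 0 0")

```text
clock: 24.2
position: [0.4927, -0.1447, 0.1691]
ee_rot: [1.0, -0.0, -0.0, -0.0]
ft_force: [1.4, 0.6, -4.1]
grip_width: 0.489
```

Emit:
arm_command(targets="5 58 0 0 0 0; 2 58 0 0 0 0; 0 50 0 0 0 0; 0 25 0 0 0 0; 0 0 0 0 0 0")

```text
clock: 24.82
position: [0.4989, -0.3357, 0.1685]
ee_rot: [1.0, -0.002, -0.0, -0.0]
ft_force: [-0.1, 1.0, -4.0]
grip_width: 0.489
```

```bash
python3 - <<'E'
from h import *
c=cam('wrist','w20')
go([.5006,-.3354,.031],0)
E
```

```text
t24.88 pos [ 499.5 -333.8  168.7] yaw(toolx) -0.10 z [-0.001  0.001 -1.   ] F [-0.2  0.8 -5.3] g 41.6
tool shift mm [  1.1   1.8 137.7]
turn [-0.001  0.001 -0.002] shift in target frame [  1.1   1.6 137.7]
```

View pics/w20.png

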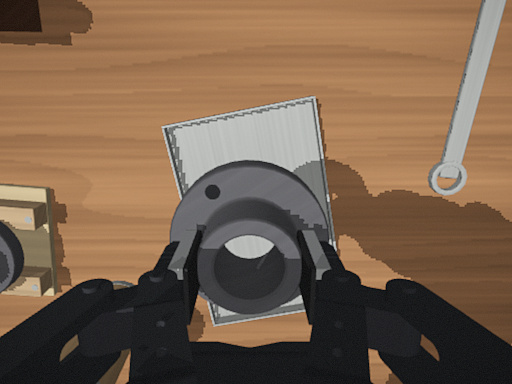

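Emit:
arm_command(targets="1 1 25 0 0 0; 0 0 40 0 0 0; 0 0 35 0 0 0; 0 0 10 0 0 0; 0 0 0 0 0 0")

```text
clock: 25.5
position: [0.5012, -0.3341, 0.0596]
ee_rot: [1.0, 0.0, 0.0, -0.0]
ft_force: [-0.5, 0.1, -4.0]
grip_width: 0.492
```

```bash
python3 - <<'E'
from h import *
c=cam('wrist','w21')
for p in [[.539,-.263,.014],[.563,-.389,.014]]: print(proj(c,p))
go([.5006,-.3354,.031],0)
E
```

```text
[112.65352433 151.49988689]
[352.8441063  105.16284485]
t25.55 pos [ 501.7 -334.7   60.5] yaw(toolx) -0.02 z [ 0.001 -0.001 -1.   ] F [ 0.7 -0.2 -3.4] g 41.9
tool shift mm [-1.1  0.7 29.5]
turn [ 0.001 -0.001 -0.   ] shift in target frame [-1.1  0.7 29.5]
```

View pics/w21.png

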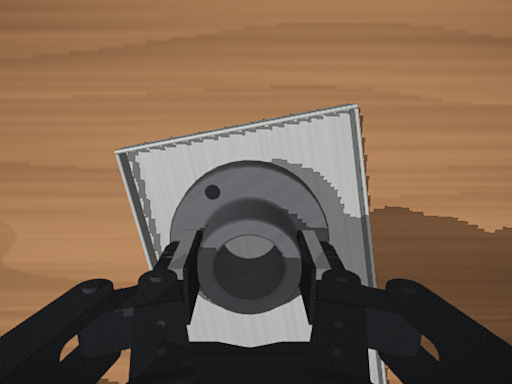

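Emit:
arm_command(targets="-1 0.7 10 0 0 0; 0 0 10 0 0 0; 0 0 6 0 0 0; 0 0 2 0 0 0; 0 0 1 0 0 0")

```text
clock: 26.18
position: [0.4998, -0.3358, 0.0302]
ee_rot: [1.0, -0.001, 0.0, 0.0]
ft_force: [0.7, -0.3, -3.8]
grip_width: 0.489
```

Emit:
arm_command(targets="0 0 1 0 0 0; 0 0 0.7 0 0 0")

```text
clock: 26.42
position: [0.4999, -0.3359, 0.0293]
ee_rot: [1.0, -0.001, 0.0, 0.0]
ft_force: [-4.2, 2.7, 9.2]
grip_width: 0.494
```

Contact. Open gently and rise.

Emit:
arm_command(targets="0 0 0 0 0 0; 0 0 0 0 0 0; 0 0 0 0 0 0", grip=68)

```text
clock: 26.8
position: [0.5, -0.3359, 0.0287]
ee_rot: [1.0, -0.001, 0.0, 0.0]
ft_force: [-0.1, -0.2, 0.1]
grip_width: 0.794
```

Emit:
arm_command(targets="0 0 -20 0 0 0; 0 0 -40 0 0 0; 0 0 -50 0 0 0; -6 -40 -20 0 0 0; -8 -50 0 0 0 0")

```text
clock: 27.42
position: [0.487, -0.2458, 0.1621]
ee_rot: [1.0, -0.001, 0.002, 0.001]
ft_force: [1.3, 1.1, 0.4]
grip_width: 0.797
```

```bash
python3 - <<'E'
from h import *
go([.4454,-.0014,.165],0)
E
```

```text
t27.43 pos [ 487.  -245.8  162.1] yaw(toolx) -0.16 z [ 0.005 -0.003 -1.   ] F [1.3 1.1 0.4] g 68.1
tool shift mm [ -42.3 -244.3   -3.8]
turn [ 0.003 -0.005 -0.003] shift in target frame [ -41.6 -244.4   -2.9]
```

Emit:
arm_command(targets="-10 -55 0 0 0 0; -10 -58 0 0 0 0; -10 -58 0 0 0 0; -8 -48 0 0 0 0; -4 -22 10 0 0 0")

```text
clock: 28.05
position: [0.4445, -0.0019, 0.1505]
ee_rot: [1.0, 0.001, 0.002, 0.001]
ft_force: [-0.3, -0.2, -0.4]
grip_width: 0.799
```

Emit:
arm_command(targets="0 0 15 0 0 0; 0 0 15 0 0 0; 0 0 0 0 0 0")

```text
clock: 28.42
position: [0.4434, -0.0057, 0.1174]
ee_rot: [1.0, -0.001, -0.001, -0.0]
ft_force: [-0.1, 0.8, -0.1]
grip_width: 0.795
```

```bash
python3 - <<'E'
from h import *
c=cam('wrist','w22')
ovf(c,[.4454,-.0029],'w22o',(180,120,340,270),5)
go([.4454,-.0014,.055],0)
E
```

```text
t28.48 pos [443.9  -5.6 118.1] yaw(toolx) -0.16 z [-0.001  0.    -1.   ] F [-0.1 -0.4 -0.1] g 67.8
tool shift mm [ 1.5 -4.2 63.1]
turn [-0.     0.001 -0.003] shift in target frame [ 1.5 -4.2 63.1]
```

View pics/w22o.png

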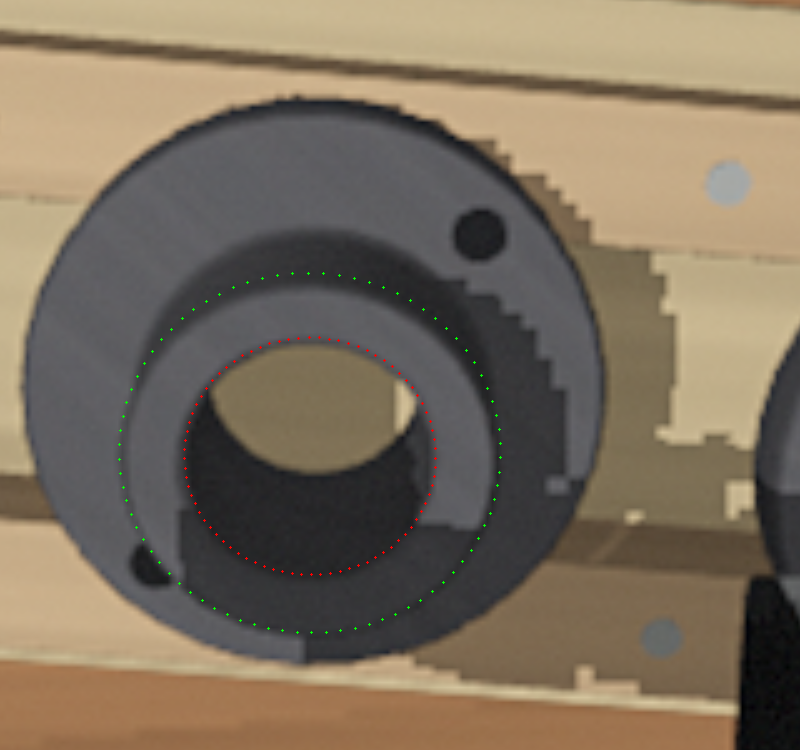

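Unmoved. Descend and grip.

Emit:
arm_command(targets="1.5 -4.2 10 0 0 0.003; 0 0 20 0 0 0; 0 0 20 0 0 0; 0 0 10 0 0 0; 0 0 3 0 0 0")

```text
clock: 29.1
position: [0.4456, -0.0004, 0.0551]
ee_rot: [1.0, -0.002, -0.0, -0.0]
ft_force: [-0.1, -0.5, 0.2]
grip_width: 0.798
```

Emit:
arm_command(targets="0 0 0 0 0 0; 0 0 0 0 0 0; 0 0 0 0 0 0; 0 0 0 0 0 0", grip=35)

```text
clock: 29.6
position: [0.4461, -0.0006, 0.0566]
ee_rot: [1.0, -0.002, 0.001, 0.0]
ft_force: [-4.1, -0.6, 7.9]
grip_width: 0.487
```

Emit:
arm_command(targets="0 0 -10 0 0 0; 0 0 -30 0 0 0; 0 0 -40 0 0 0; 0 0 -35 0 0 0")

```text
clock: 30.1
position: [0.4455, -0.0003, 0.1725]
ee_rot: [1.0, -0.002, 0.0, 0.0]
ft_force: [0.9, 0.1, -3.6]
grip_width: 0.491
```

```bash
python3 - <<'E'
from h import *
c=cam('wrist','w23')
go([.4046,-.354,.17],0)
E
```

```text
t30.15 pos [ 4.476e+02 -1.000e-01  1.767e+02] yaw(toolx) -0.21 z [ 0.006 -0.001 -1.   ] F [3.5 1.  2.3] g 41.9
tool shift mm [-41.8 354.    6.7]
turn [ 0.001 -0.006 -0.004] shift in target frame [-43.  353.9   6.7]
```

View pics/w23.png

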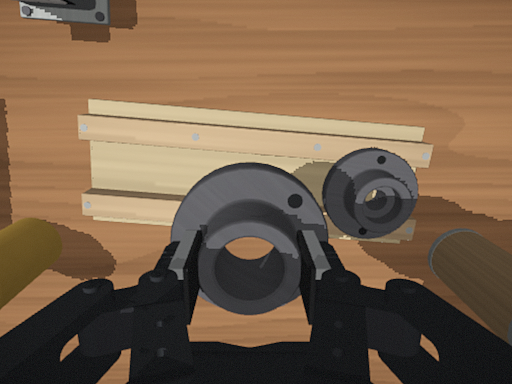

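Emit:
arm_command(targets="5 25 0 0 0 0.002; 8 45 0 0 0 0.002; 8 56 0 0 0 0; 0 58 0 0 0 0; -10 58 0 0 0 0")

```text
clock: 30.78
position: [0.4549, -0.2441, 0.1709]
ee_rot: [1.0, -0.004, 0.0, -0.0]
ft_force: [0.5, -0.7, -3.9]
grip_width: 0.493
```

Emit:
arm_command(targets="-20 55 0 0 0 0; -24 38 0 0 0 0; -10 19 0 0 0 0; 0 0 0 0 0 0; 0 0 0 0 0 0")

```text
clock: 31.4
position: [0.4005, -0.3531, 0.1707]
ee_rot: [1.0, -0.004, 0.0, -0.0]
ft_force: [0.1, 0.8, -3.5]
grip_width: 0.491
```

```bash
python3 - <<'E'
from h import *
c=cam('wrist','w24')
go([.4046,-.354,.060],0)
E
```

```text
t31.45 pos [ 400.7 -353.   170.7] yaw(toolx) -0.37 z [ 0.  0. -1.] F [-0.3  0.4 -3.5] g 41.8
tool shift mm [  3.9   1.1 110.7]
turn [-0.    -0.    -0.006] shift in target frame [  3.9   1.  110.7]
```

View pics/w24.png

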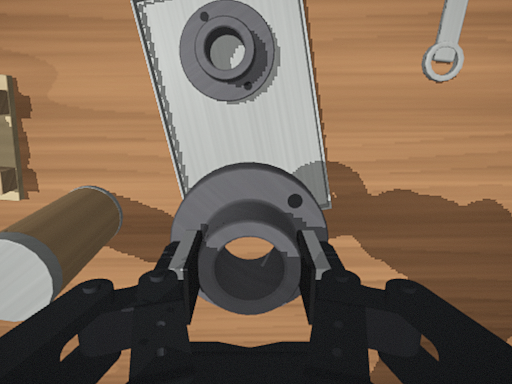

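Emit:
arm_command(targets="3.9 1 15 0 0 -0.006; 0 0 35 0 0 0; 0 0 35 0 0 0; 0 0 22 0 0 0; 0 0 3 0 0 0")

```text
clock: 32.08
position: [0.4032, -0.3536, 0.0583]
ee_rot: [1.0, -0.0, -0.001, -0.001]
ft_force: [-1.0, -1.0, -2.5]
grip_width: 0.488
```

```bash
python3 - <<'E'
from h import *
c=cam('wrist','w25')
for p in [[.3666,-.4267,.014],[.3418,-.3007,.014],[.5006,-.3354,.04]]: print(proj(c,p))
go([.4046,-.354,.031],0)
E
```

```text
[371.10102159 277.06423575]
[159.75086835 313.3612665 ]
[200.49621686  18.22066038]
t32.12 pos [ 403.7 -354.2   59.3] yaw(toolx) -0.06 z [-0.001  0.002 -1.   ] F [ 0.4  1.  -4.3] g 41.8
tool shift mm [ 0.9 -0.1 28.3]
turn [-0.002  0.001 -0.001] shift in target frame [ 0.9 -0.2 28.3]
```

View pics/w25.png

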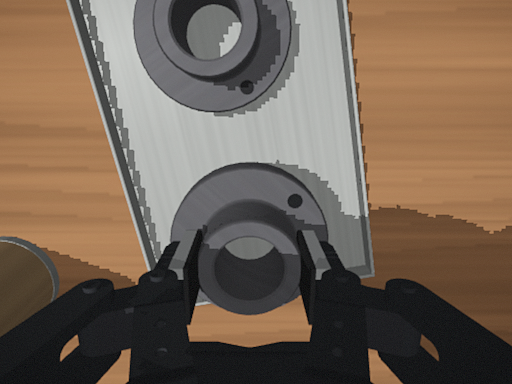

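Emit:
arm_command(targets="1 0 10 0 0 0; 0 0 10 0 0 0; 0 0 5 0 0 0; 0 0 2 0 0 0; 0 0 1 0 0 0")

```text
clock: 32.75
position: [0.4049, -0.3553, 0.0326]
ee_rot: [1.0, -0.001, 0.0, 0.0]
ft_force: [-0.1, -0.4, -3.7]
grip_width: 0.49
```

Emit:
arm_command(targets="0 0 0.8 0 0 0; 0 0 0.4 0 0 0")

```text
clock: 33.0
position: [0.4049, -0.3553, 0.0315]
ee_rot: [1.0, -0.001, 0.0, 0.0]
ft_force: [0.2, -0.6, -4.0]
grip_width: 0.49
```

Emit:
arm_command(targets="0 0 0.8 0 0 0; 0 0 0.4 0 0 0")

```text
clock: 33.25
position: [0.4049, -0.3553, 0.0307]
ee_rot: [1.0, -0.001, 0.0, 0.0]
ft_force: [-3.0, 3.4, 7.1]
grip_width: 0.49
```

Emit:
arm_command(targets="0 0 0.4 0 0 0; 0 0 0.3 0 0 0")

```text
clock: 33.5
position: [0.4049, -0.3553, 0.0306]
ee_rot: [1.0, -0.001, 0.0, 0.0]
ft_force: [-6.5, 5.7, 14.5]
grip_width: 0.489
```

Emit:
arm_command(targets="0 0 -0.6 0 0 0; 0 0 0 0 0 0; 0 0 0 0 0 0", grip=68)

```text
clock: 33.88
position: [0.405, -0.3553, 0.03]
ee_rot: [1.0, -0.001, 0.0, 0.0]
ft_force: [-0.2, -0.1, -0.2]
grip_width: 0.793
```

Emit:
arm_command(targets="0 0 -20 0 0 0; 0 0 -40 0 0 0; 0 0 -50 0 0 0; 15 -20 -20 0 0 0; 15 -45 0 0 0 0")

```text
clock: 34.5
position: [0.4359, -0.2916, 0.162]
ee_rot: [1.0, -0.003, 0.002, 0.001]
ft_force: [0.7, -0.4, -0.7]
grip_width: 0.793
```

```bash
python3 - <<'E'
from h import *
c=cam('wrist','w26')
go([.433,-.0996,.14],0)
E
```

```text
t34.55 pos [ 438.4 -283.3  161.1] yaw(toolx) 0.18 z [ 0.003  0.001 -1.   ] F [ 3.8  6.8 -0.5] g 67.8
tool shift mm [  -4.9 -183.7   21.3]
turn [-0.001 -0.003  0.003] shift in target frame [  -5.4 -183.7   21.1]
```

View pics/w26.png

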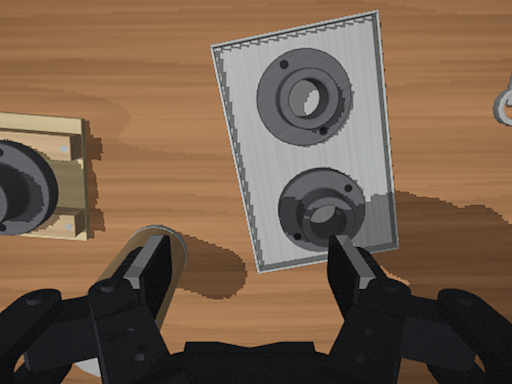

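Emit:
arm_command(targets="0 -45 0 0 0 0.003; 0 -55 0 0 0 0; -2 -50 0 0 0 0; -3 -28 10 0 0 0; 0 -4 10 0 0 0")

```text
clock: 35.17
position: [0.4308, -0.1066, 0.1398]
ee_rot: [1.0, -0.001, 0.0, 0.0]
ft_force: [-0.0, -0.7, -0.1]
grip_width: 0.799
```

Emit:
arm_command(targets="0 0 10 0 0 0; 0 0 8 0 0 0; 0 0 0 0 0 0")

```text
clock: 35.55
position: [0.4304, -0.1089, 0.1212]
ee_rot: [1.0, -0.003, -0.001, -0.0]
ft_force: [0.1, -0.4, 0.1]
grip_width: 0.794
```

```bash
python3 - <<'E'
from h import *
c=cam('wrist','w27')
ovf(c,[.433,-.1011],'w27o',(180,120,340,270),5)
go([.433,-.0996,.055],0)
E
```

```text
t35.60 pos [ 430.7 -108.8  121.7] yaw(toolx) -0.36 z [-0.001  0.    -1.   ] F [ 0.4  0.3 -0.7] g 68.0
tool shift mm [ 2.3 -9.2 66.7]
turn [-0.     0.001 -0.006] shift in target frame [ 2.3 -9.2 66.7]
```

View pics/w27o.png

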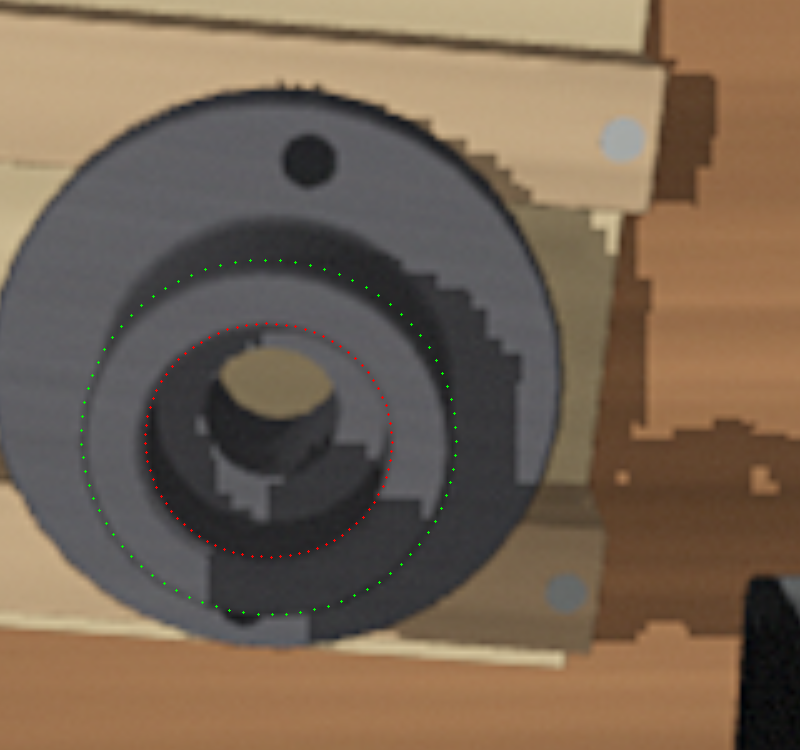

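Emit:
arm_command(targets="2.3 -9.9 10 0 0 -0.006; 0 0 20 0 0 0; 0 0 20 0 0 0; 0 0 12 0 0 0; 0 0 5 0 0 0")

```text
clock: 36.22
position: [0.433, -0.0979, 0.0544]
ee_rot: [1.0, 0.001, -0.0, -0.0]
ft_force: [0.6, 0.3, -0.2]
grip_width: 0.797
```

Emit:
arm_command(targets="0 0 0 0 0 0; 0 0 0 0 0 0; 0 0 0 0 0 0; 0 0 0 0 0 0", grip=35)

```text
clock: 36.72
position: [0.4336, -0.0985, 0.056]
ee_rot: [1.0, 0.0, 0.0, 0.0]
ft_force: [-2.4, 1.2, 5.2]
grip_width: 0.493
```

Emit:
arm_command(targets="0 0 -10 0 0 0; 0 0 -30 0 0 0; 0 0 -40 0 0 0; 0 0 -35 0 0 0")

```text
clock: 37.22
position: [0.433, -0.0981, 0.1719]
ee_rot: [1.0, 0.001, 0.0, 0.0]
ft_force: [-0.2, -0.3, -4.3]
grip_width: 0.49
```

```bash
python3 - <<'E'
from h import *
c=cam('wrist','w28')
go([.4467,.3242,.17],0)
E
```

```text
t37.27 pos [435.1 -98.4 176.3] yaw(toolx) 0.07 z [ 0.006 -0.002 -1.   ] F [ 2.8 -0.1  1.6] g 41.7
tool shift mm [  12.  -422.6    5.6]
turn [ 0.002 -0.006  0.001] shift in target frame [  11.6 -422.6    6.3]
```

View pics/w28.png

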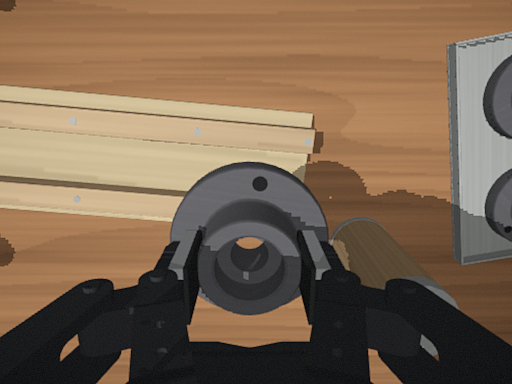

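Emit:
arm_command(targets="5 -25 0 0 0 0; 8 -45 0 0 0 0; 8 -55 0 0 0 0; 3 -58 0 0 0 0; 0 -58 0 0 0 0")

```text
clock: 37.9
position: [0.4568, 0.1443, 0.1703]
ee_rot: [1.0, 0.0, 0.0, 0.0]
ft_force: [0.4, -0.1, -5.8]
grip_width: 0.489
```

Emit:
arm_command(targets="-3 -58 0 0 0 0; -5 -58 0 0 0 0; -4 -45 0 0 0 0; 0 -20 0 0 0 0; 0 0 0 0 0 0")

```text
clock: 38.52
position: [0.4438, 0.3253, 0.1699]
ee_rot: [1.0, 0.002, -0.0, -0.0]
ft_force: [0.5, 0.1, -4.2]
grip_width: 0.494
```

```bash
python3 - <<'E'
from h import *
c=cam('wrist','w29')
for p in [[.5395,.3939,.05],[.516,.2318,.05]]: print(proj(c,p))
go([.4467,.3242,.080],0)
E
```

```text
[148.69394406  50.32497204]
[378.14769733  86.37651543]
t38.58 pos [444.4 323.8 169.8] yaw(toolx) 0.11 z [-0.001 -0.    -1.   ] F [-0.4  0.2 -4.4] g 41.5
tool shift mm [ 2.4 -0.4 89.8]
turn [0.    0.001 0.002] shift in target frame [ 2.3 -0.4 89.8]
```

View pics/w29.png

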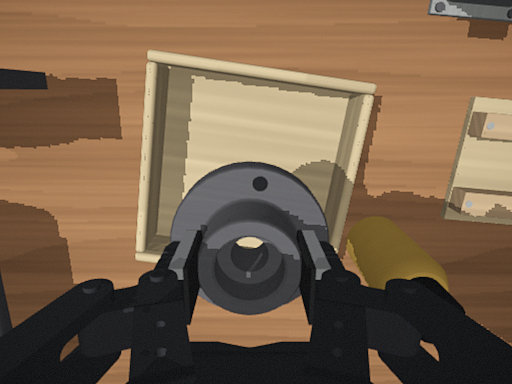

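Emit:
arm_command(targets="2.3 -0.4 20 0 0 0.002; 0 0 40 0 0 0; 0 0 35 0 0 0; 0 0 20 0 0 0; 0 0 8 0 0 0")

```text
clock: 39.2
position: [0.4469, 0.3232, 0.0457]
ee_rot: [1.0, -0.001, -0.001, 0.001]
ft_force: [0.8, 1.4, -3.4]
grip_width: 0.486
```

Emit:
arm_command(targets="0 0 4 0 0 0; 0 0 2 0 0 0; 0 0 1 0 0 0")

```text
clock: 39.58
position: [0.4475, 0.3243, 0.0406]
ee_rot: [1.0, -0.001, 0.001, -0.0]
ft_force: [-0.8, -0.5, -4.2]
grip_width: 0.491
```

Emit:
arm_command(targets="0 0 1.5 0 0 0; 0 0 1 0 0 0; 0 0 0.7 0 0 0")

```text
clock: 39.95
position: [0.4471, 0.3241, 0.0368]
ee_rot: [1.0, -0.001, 0.0, 0.0]
ft_force: [0.5, 0.0, -3.9]
grip_width: 0.491
```

Emit:
arm_command(targets="0 0 0.6 0 0 0; 0 0 0.4 0 0 0")

```text
clock: 40.2
position: [0.4471, 0.3241, 0.0361]
ee_rot: [1.0, -0.001, 0.0, 0.0]
ft_force: [-3.2, -2.7, 4.1]
grip_width: 0.482
```

Contact. Release, rise.

Emit:
arm_command(targets="0 0 0 0 0 0; 0 0 0 0 0 0; 0 0 0 0 0 0", grip=68)

```text
clock: 40.58
position: [0.4473, 0.3242, 0.036]
ee_rot: [1.0, -0.001, 0.0, -0.0]
ft_force: [-0.6, -0.2, 0.4]
grip_width: 0.796
```

Emit:
arm_command(targets="0 0 -20 0 0 0; 0 0 -40 0 0 0; 0 0 -55 0 0 0; 0 0 -40 0 0 0; 0 0 -10 0 0 0")

```text
clock: 41.2
position: [0.4479, 0.3253, 0.205]
ee_rot: [1.0, -0.0, 0.002, -0.001]
ft_force: [-0.3, 0.3, 0.5]
grip_width: 0.8
```

```bash
python3 - <<'E'
from h import *
c=cam('wrist','w30')
find(c,'lever_roller'); find(c,'counter')
st()
E
```

```text
counter 0.92 [0.578 0.154 0.019] [448.  18.]
counter 0.16 [0.39  0.212 0.089] [389. 256.]
t41.35 pos [447.1 324.  201. ] yaw(toolx) -0.07 z [ 0.001 -0.    -1.   ] F [ 0.6  0.2 -0.7] g 67.9
```

View pics/w30.png

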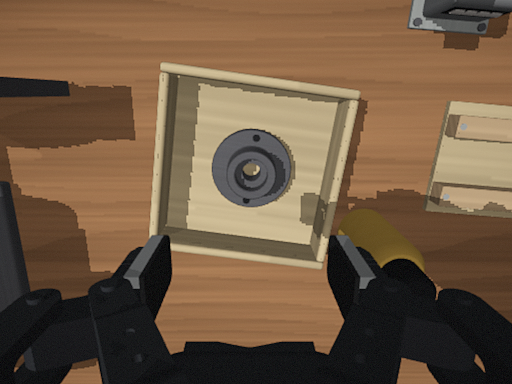

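Emit:
arm_command(targets="12 38 0 0 0 0; 15 48 0 0 0 0; 15 48 0 0 0 0; 10 20 0 0 0 0; 0 0 0 0 0 0", grip=0)

```text
clock: 41.98
position: [0.499, 0.1679, 0.1994]
ee_rot: [1.0, -0.002, -0.001, 0.0]
ft_force: [0.3, 0.3, 0.1]
grip_width: -0.001
```

```bash
python3 - <<'E'
from h import *
c=cam('wrist','w31'); print({k:v for k,v in c.items() if k in('rvec','tvec')})
find(c,'lever_roller'); find(c,'counter')
d=cam('side','s5'); print({k:v for k,v in d.items() if k in('rvec','tvec')})
find(d,'lever_roller')
st()
E
python3 -c "
import cv2;j=cv2.imread('pics/s5.png')[120:220,240:340];cv2.imwrite('pics/s5z.png',cv2.resize(j,(600,600)))"
```

```text
{'rvec': array([-2.06803515,  2.07884148,  0.28701146]), 'tvec': array([0.16861394, 0.45466272, 0.47650555])}
lever_roller 0.65 [0.584 0.186 0.131] [213.  60.]
counter 0.66 [0.599 0.153 0.061] [266.  47.]
counter 0.39 [0.457 0.338 0.006] [ 80. 206.]
{'rvec': array([ 2.24234054, -0.14682776,  0.05830637]), 'tvec': array([-0.45503425,  0.10454343,  1.25320014])}
lever_roller 0.55 [ 0.675 -0.005  0.076] [310. 191.]
lever_roller 0.41 [0.15  0.345 0.101] [159. 143.]
lever_roller 0.39 [0.469 0.355 0.026] [239. 151.]
t42.23 pos [498.2 171.4 200.5] yaw(toolx) 0.06 z [-0.001  0.    -1.   ] F [ 0.2 -0.5  0.7] g -0.0
```

View pics/w31.png

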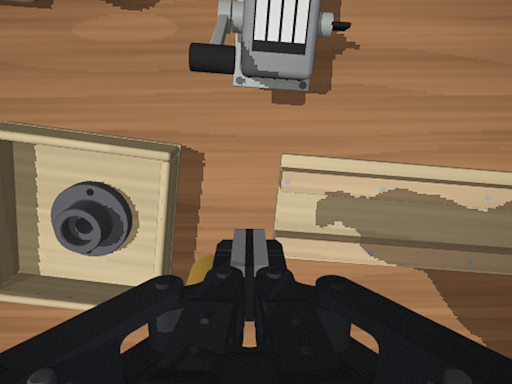

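View pics/s5z.png

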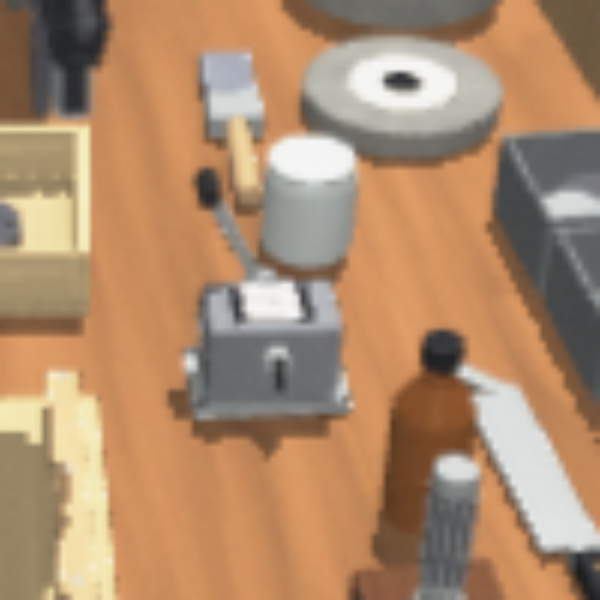

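```bash
python3 - <<'E'
from h import *
c=cam('wrist','w32')
for u,v in ((192,45),(190,57),(192,70),(235,73),(236,60),(212,58)): print(u,v,np.round(px2w(c,u,v,.1215),4))
# counter foot front corners / case
im=c['frame'][0:110,170:370]; cv2.imwrite('pics/w32z.png',cv2.resize(im[:,:,::-1],None,fx=4,fy=4))
st()
E
```

```text
192 45 [0.5927 0.2031 0.1215]
190 57 [0.5862 0.2046 0.1215]
192 70 [0.5789 0.2037 0.1215]
235 73 [0.5773 0.1782 0.1215]
236 60 [0.5845 0.1776 0.1215]
212 58 [0.5856 0.1917 0.1215]
t42.27 pos [498.3 171.2 200.6] yaw(toolx) 0.05 z [-0.  0. -1.] F [ 0.3 -0.4  0.7] g 0.2
```

View pics/w32z.png

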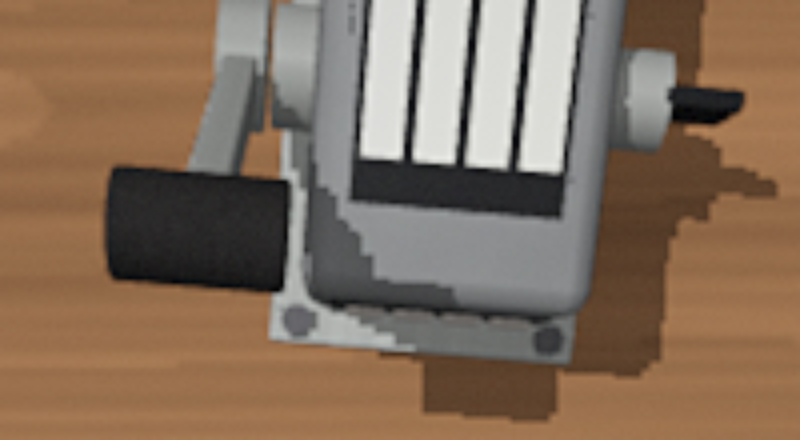

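Emit:
arm_command(targets="20 -9 0 0 0 0; 26 -9 20 0 0 0; 0 0 35 0 0 0; 0 0 23 0 0 0; 0 0 0 0 0 0", squeeze=30)

```text
clock: 42.9
position: [0.5436, 0.1883, 0.1212]
ee_rot: [1.0, -0.0, -0.002, 0.0]
ft_force: [0.5, -0.0, 0.7]
grip_width: -0.001
```

```bash
python3 - <<'E'
from h import *
c=cam('wrist','w33')
go([.560,.189,.122],0)
E
```

```text
t42.95 pos [544.5 188.6 122.7] yaw(toolx) -0.01 z [-0.001  0.    -1.   ] F [0.1 0.2 0. ] g 0.0
tool shift mm [15.5 -0.4  0.7]
turn [-0.     0.001 -0.   ] shift in target frame [15.5 -0.4  0.7]
```

View pics/w33.png

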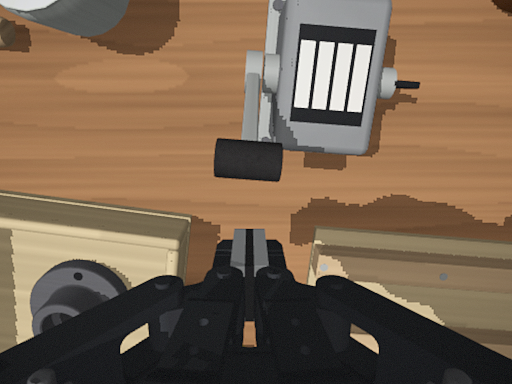

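Emit:
arm_command(targets="10 0 0 0 0 0; 10 0 0 0 0 0; 12 1 0 0 0 0; 14 1 0 0 0 0; 14 1 0 0 0 0")

```text
clock: 43.58
position: [0.606, 0.1848, 0.1228]
ee_rot: [1.0, -0.001, -0.0, 0.0]
ft_force: [-3.1, 0.5, 2.0]
grip_width: 0.001
```

```bash
python3 - <<'E'
from h import *
c=cam('wrist','w34'); st()
E
```

```text
t43.62 pos [607.4 184.2 122.6] yaw(toolx) -0.14 z [ 0.001  0.    -1.   ] F [-1.6 -0.4 -0.2] g -0.5
```

View pics/w34.png

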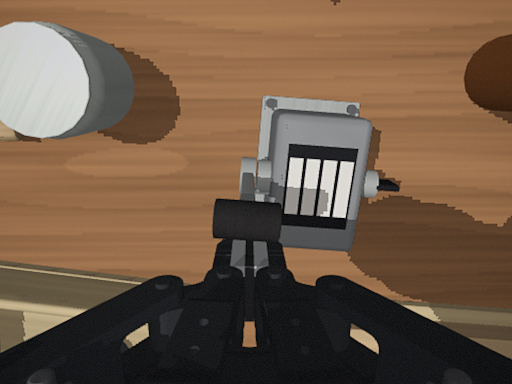

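Emit:
arm_command(targets="12 1 0 0 0 0; 10 0.5 0 0 0 0; 5 0.5 0 0 0 0")

```text
clock: 44.0
position: [0.6321, 0.1829, 0.1222]
ee_rot: [1.0, -0.001, -0.001, 0.0]
ft_force: [-2.3, 0.7, -2.3]
grip_width: 0.0
```

Emit:
arm_command(targets="2 0 0 0 0 0; 1 0 0 0 0 0")

```text
clock: 44.25
position: [0.6346, 0.183, 0.1226]
ee_rot: [1.0, -0.0, -0.0, 0.0]
ft_force: [-2.8, -0.3, -1.5]
grip_width: 0.002
```

Emit:
arm_command(targets="2 0 0 0 0 0; 1 0 0 0 0 0")

```text
clock: 44.5
position: [0.6379, 0.1829, 0.1228]
ee_rot: [1.0, -0.001, -0.0, 0.0]
ft_force: [-3.1, 0.3, -2.4]
grip_width: -0.004
```

Emit:
arm_command(targets="1.5 0 0 0 0 0; 1 0 0 0 0 0")

```text
clock: 44.75
position: [0.6404, 0.1829, 0.1228]
ee_rot: [1.0, -0.001, -0.0, 0.0]
ft_force: [-4.4, 0.1, -2.3]
grip_width: 0.002
```

Emit:
arm_command(targets="1 0 0 0 0 0; 0.7 0 0 0 0 0")

```text
clock: 45.0
position: [0.6408, 0.183, 0.1225]
ee_rot: [1.0, -0.0, -0.002, 0.0]
ft_force: [-12.8, -1.2, 2.2]
grip_width: 0.002
```

Emit:
arm_command(targets="-10 0 0 0 0 0; -20 -1 0 0 0 0; -30 -2 0 0 0 0; -35 0 0 0 0 0; -20 0 -10 0 0 0")

```text
clock: 45.62
position: [0.5262, 0.1858, 0.1331]
ee_rot: [1.0, -0.0, 0.001, 0.0]
ft_force: [0.0, -0.4, 0.5]
grip_width: -0.001
```

Emit:
arm_command(targets="0 0 -40 0 0 0; 0 0 -50 0 0 0; 0 0 0 0 0 0; 0 0 0 0 0 0")

```text
clock: 46.12
position: [0.5276, 0.1857, 0.223]
ee_rot: [1.0, -0.001, 0.001, 0.0]
ft_force: [1.2, -0.3, -0.3]
grip_width: 0.0
```

```bash
python3 - <<'E'
from h import *
cam('wrist','w35');cam('side','s6');cam('top','t2'); st()
E
python3 -c "
import cv2;a=cv2.imread('pics/w35.png');b=cv2.imread('pics/s6.png')[100:330,150:400];c=cv2.imread('pics/t2.png')
cv2.imwrite('pics/m35.png',cv2.hconcat([cv2.resize(a,(400,300)),cv2.resize(b,(326,300))]))"
```

```text
t46.27 pos [526.9 185.7 221.8] yaw(toolx) -0.07 z [-0.001 -0.    -1.   ] F [0.6 0.1 0.1] g 0.1
```

View pics/m35.png

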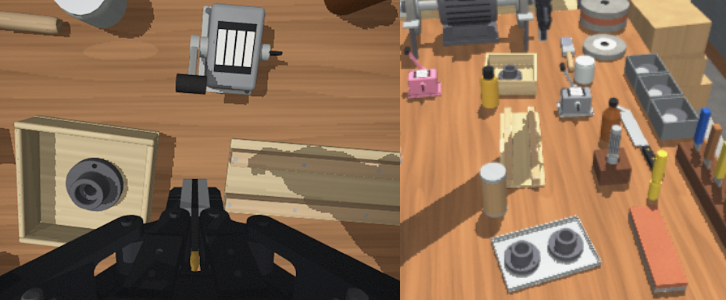

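View pics/t2.png

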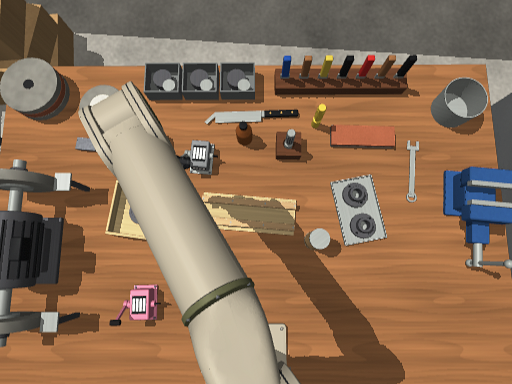

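Everything is in place: the lever is back at rest, two flanges lie in the tray and one in the box, the gauge stands in its block, and the bystanders look unmoved. The robot is touching nothing, so I'm handing in.

```bash
python3 -c "
from workcell import manip
print(manip.hand_in())"
```

```text
the job is handed in; nothing more can be done
None
```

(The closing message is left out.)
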